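# Make up a TV repair kit: inspect the power board, fill the gaps, skip the duplicates

## Robot

A 6-joint arm with a two-finger parallel gripper is mounted at the origin on the work surface. World frame = base frame: x ahead of the robot, y to its left, z up, the work surface at z = 0. Lengths are in m, angles in rad, forces in N, time in s.
With the tool pointing down it reaches from about 0.35 to 0.775 m from the base axis. Payload 7.3 kg.
Tool frame: the origin (TCP) lies at the very end of the fingers, on their centre line; the grasp point (between the pads) lies 19 mm behind it (arm.tcp_to_grasp is the distance from the TCP to the grasp point, in m); z points along the fingers, x is the direction in which the jaws open and shut, and the axes are right-handed (so a half turn about z gives the same grasp; the last joint's range is limited). The gripper opens to 92 mm and grips with 3 to 60 N. Pads are 19 mm wide; open, the fingers measure 130 mm over their backs; the gripper's body (75 mm by 190 mm) begins 47 mm behind the grasp point.
Start: joints at [-1.431, 0.342, 1.524, -0, 1.275, -0.146], TCP at [0.148, -0.504, 0.227] pointing down, gripper open.
Joint ranges: [-2.53, 2.53], [-0.77, 2.02], [0.04, 2.7], [-1, 4.14], [0.28, 2.66], [-3.11, 3.11]. Speed limits (rad/s): [2.57, 2.57, 3.14, 3.14, 3.14, 3.14].

## Interface

Orientations are given as [roll, pitch, yaw] about the fixed x, y, z axes, in that order (R = Rz(yaw) Ry(pitch) Rx(roll)).
In Python, from cell import arm gives the robot as it stands.
- The arm moves only by the tool move_arm, never from a script. Its argument "deltas" is a list of rows, each an object of numbers: "dx", "dy", "dz": the shift along the tool's x, y, z in mm; "wx", "wy", "wz": the turn, a rotation vector about the tool's x, y, z in rad. A call has 1 to 12 rows; each row shifts and turns the commanded pose from where the row before left it, along the tool's axes as they then stand; what a row does not reach is not made up. A row lasts 1/10 s, in which the tool goes at most 50 mm and 8.59 degrees, less where a joint would pass 70% of its speed; a pose out of reach is approached as far as the arm can. A call with a gripper value outside its range is refused whole. "gripper" is the finger opening in mm, from 0 to 91.8, set as the call begins (left out, the last holds). The fingers move at their own pace and stop on an object; "newtons" is the grip in N (left out, the last holds). Time passes only in rows, so rows that do not move let the fingers close. It gives the time, the measured TCP pose, the force and the opening at its end, in the units of the state.
- arm.observe(): the state, without advancing time (a new reading comes with each control period).
- arm.read_camera(name): name is "scene" or "side" or "wrist"; returns a dict with "pixels" (384x512x3 uint8, blue, green, red), "fx", "fy", "cx", "cy" (pixels), "eye" and "attitude" of the camera in the world. Camera axes: x right, y down, z forward; pixel columns grow to the right and rows downward; lengths in m; the calibration is good to about 2 mm. A picture is of the moment at which its call begins. There is no depth.
- arm.job_done(): hands the job in, once; it reports no verdict.
The state is a dict: "clock": time; "joint_positions": joint angles; "dq": joint speeds; "joint_efforts": joint torques, N m; "position": TCP position; "tcp_rot": TCP orientation; "force": force on the tool from outside, world axes, zero at the start; "wrist_torque": the same for the moment, N m; "width": finger opening in m.
Only numpy, scipy, OpenCV 4.12 (cv2) and the standard library are available. Lean on these libraries where they do the work, as an engineer would, in place of code of your own. Each camera call takes 0.05 s, during which the arm holds its last target. There are 200 camera calls.

## Task

Make up the TV repair kit in the divided tray: it must end with exactly one bracket, one heat sink, one transformer, one loudspeaker, one screw jar and the power board, each lying flat on the floor of its own bay, so fill in only the kinds that are missing and leave every surplus part on the bench. Before the power board goes in, lift it level to the marked viewing point above the inspection camera, plate at the height of the pointer, and hold it still there for two seconds; then set it down gently in the tray. Do not knock over or push away the solder spool or the small bottle.

Things in the scene. Friction and masses are not known exactly. Their poses are not given: they have to be found in the camera images.
- tray: Fixed grey kit tray, 208 (its x) x 266 (its y), walls and dividers 18 high, 4 thick, floor 4 thick. Six bays, each 98 (x) x 83 (y), centred at x = -51 or +51, y = -87.3, 0 or +87.3 mm in the tray's frame; each holds one part, its length along the tray's x. Origin: centre of its underside. It is on the left or right of the bench, the mat on the other side.
- mat: Fixed blue mat, 310 (x) x 350 (y) x 3 thick. The parts not in the tray lie on it with a solder spool, in three rows of three about 95 (x) by 121 (y) apart, length roughly along the mat's x. Origin: centre of its underside.
- view (a point): The marked viewing point, 150 mm above the bench, straight over the lens of a small grey camera that looks up from the bench (fixed, 80 x 80, 57 high). A steel pointer on a post 105 mm behind it (+x, post 160 high) points at it along -x; the pointer's tip ends 72 mm short of it, at its height. World axes.
- board: TV power board: a flat light-brown plate 80 (x) x 58 (y) x 8 thick on a steel shield box 72 x 46 x 20 high, with small components up to 18 above the plate. The plate lies 20 to 28 mm above the underside. Pinch the plate's two long edges (58 mm apart, along y) from above. 0.15 kg, on the mat at the start. Origin: centre of its underside, z up.
- board_plate (a point): Centre of the board's plate, 24 mm above the board's origin.
- bracket_a: Plain steel U-section mounting bracket, 80 (x) x 44 (y) x 44 high, two upright flanges 4 thick along its long sides; pinch it across the 44 mm over both flanges. Origin: centre of its underside, z up, x along its length. May be absent; if present it is in a bay of the tray at the start.
- bracket_b: Another bracket just like bracket_a. Starts on the mat.
- bracket_c: Another bracket just like bracket_a. May be absent; else starts on the mat.
- heatsink_a: Bare aluminium finned heat sink, 76 (x) x 48 (y) x 42 high, fins upright along x; pinch it across its 48 mm width. Origin: centre of its underside, z up, x along its length. May be absent; if present it is in a bay of the tray at the start.
- heatsink_b: Another heatsink just like heatsink_a. Starts on the mat.
- transformer_a: Laminated transformer, dark steel core 56 (x) x 50 (y) x 44 high with copper winding sticking out at both ends to 80 long; pinch it across the 50 mm of the core. Origin: centre of its underside, z up, x along its length. May be absent; if present it is in a bay of the tray at the start.
- transformer_b: Another transformer just like transformer_a. Starts on the mat.
- speaker_a: Black plastic box loudspeaker, 78 (x) x 46 (y) x 42 high, round cone in its top; pinch it across its 46 mm width. Origin: centre of its underside, z up, x along its length. May be absent; if present it is in a bay of the tray at the start.
- speaker_b: Another speaker just like speaker_a. Starts on the mat.
- speaker_c: Another speaker just like speaker_a. May be absent; else starts on the mat.
- jar_a: Closed round screw jar, pale body with grey cap, 48 diameter x 44 high; pinch it across its diameter. Origin: centre of its underside, z up, x along its length. May be absent; if present it is in a bay of the tray at the start.
- jar_b: Another jar just like jar_a. Starts on the mat.
- spool: Bystander: solder spool, 54 diameter x 38 high, red flanges, standing among the parts on the mat. Origin: centre of its underside.
- flux: Bystander: small upright bottle, 34 diameter x 75 high, standing between the mat and the tray. Origin: centre of its underside.
Things that resemble listed ones, but are neither listed nor needed, are in the scene too. What is shaped like the heatsink_b but blue or pink is not meant.

How it is judged:
On the way:
1. the power board's plate is held still and level within 30 mm of the viewing point for 1.5 s (distance between board_plate and view below 0.03 m and angle between board's own z axis and vertical below 0.15 rad and linear speed of board below 0.05 m/s), for 1.5 s.
At the end, for the whole second after the job is handed in: The power board and exactly one part of each of the five kinds lie at rest in the tray, each flat on a bay's floor (underside within 5 mm of it, tilted less than 0.12 rad), and all other parts lie on the bench or mat outside the tray (horizontal distance between board and tray below 0.132 m and z of board in the frame of tray between 0.002 and 0.009 m and angle between board's own z axis and vertical below 0.12 rad and ((horizontal distance between bracket_a and tray below 0.132 m and z of bracket_a in the frame of tray between 0.002 and 0.009 m and angle between bracket_a's own z axis and vertical below 0.12 rad) or (horizontal distance between bracket_b and tray below 0.132 m and z of bracket_b in the frame of tray between 0.002 and 0.009 m and angle between bracket_b's own z axis and vertical below 0.12 rad) or (horizontal distance between bracket_c and tray below 0.132 m and z of bracket_c in the frame of tray between 0.002 and 0.009 m and angle between bracket_c's own z axis and vertical below 0.12 rad)) and (((horizontal distance between bracket_a and tray below 0.132 m and z of bracket_a in the frame of tray between 0.002 and 0.009 m and angle between bracket_a's own z axis and vertical below 0.12 rad) and horizontal distance between each of bracket_b, bracket_c and tray above 0.132 m) or (horizontal distance between each of bracket_a, bracket_c and tray above 0.132 m and (horizontal distance between bracket_b and tray below 0.132 m and z of bracket_b in the frame of tray between 0.002 and 0.009 m and angle between bracket_b's own z axis and vertical below 0.12 rad)) or (horizontal distance between each of bracket_a, bracket_b and tray above 0.132 m and (horizontal distance between bracket_c and tray below 0.132 m and z of bracket_c in the frame of tray between 0.002 and 0.009 m and angle between bracket_c's own z axis and vertical below 0.12 rad)) or horizontal distance between each of bracket_a, bracket_b, bracket_c and tray above 0.132 m) and height (world z) of each of bracket_a, bracket_b, bracket_c, heatsink_a, heatsink_b, transformer_a, transformer_b, speaker_a, speaker_b, speaker_c, jar_a, jar_b below 0.02 m and ((horizontal distance between heatsink_a and tray below 0.132 m and z of heatsink_a in the frame of tray between 0.002 and 0.009 m and angle between heatsink_a's own z axis and vertical below 0.12 rad) or (horizontal distance between heatsink_b and tray below 0.132 m and z of heatsink_b in the frame of tray between 0.002 and 0.009 m and angle between heatsink_b's own z axis and vertical below 0.12 rad)) and (((horizontal distance between heatsink_a and tray below 0.132 m and z of heatsink_a in the frame of tray between 0.002 and 0.009 m and angle between heatsink_a's own z axis and vertical below 0.12 rad) and horizontal distance between heatsink_b and tray above 0.132 m) or (horizontal distance between heatsink_a and tray above 0.132 m and (horizontal distance between heatsink_b and tray below 0.132 m and z of heatsink_b in the frame of tray between 0.002 and 0.009 m and angle between heatsink_b's own z axis and vertical below 0.12 rad)) or horizontal distance between each of heatsink_a, heatsink_b and tray above 0.132 m) and ((horizontal distance between transformer_a and tray below 0.132 m and z of transformer_a in the frame of tray between 0.002 and 0.009 m and angle between transformer_a's own z axis and vertical below 0.12 rad) or (horizontal distance between transformer_b and tray below 0.132 m and z of transformer_b in the frame of tray between 0.002 and 0.009 m and angle between transformer_b's own z axis and vertical below 0.12 rad)) and (((horizontal distance between transformer_a and tray below 0.132 m and z of transformer_a in the frame of tray between 0.002 and 0.009 m and angle between transformer_a's own z axis and vertical below 0.12 rad) and horizontal distance between transformer_b and tray above 0.132 m) or (horizontal distance between transformer_a and tray above 0.132 m and (horizontal distance between transformer_b and tray below 0.132 m and z of transformer_b in the frame of tray between 0.002 and 0.009 m and angle between transformer_b's own z axis and vertical below 0.12 rad)) or horizontal distance between each of transformer_a, transformer_b and tray above 0.132 m) and ((horizontal distance between speaker_a and tray below 0.132 m and z of speaker_a in the frame of tray between 0.002 and 0.009 m and angle between speaker_a's own z axis and vertical below 0.12 rad) or (horizontal distance between speaker_b and tray below 0.132 m and z of speaker_b in the frame of tray between 0.002 and 0.009 m and angle between speaker_b's own z axis and vertical below 0.12 rad) or (horizontal distance between speaker_c and tray below 0.132 m and z of speaker_c in the frame of tray between 0.002 and 0.009 m and angle between speaker_c's own z axis and vertical below 0.12 rad)) and (((horizontal distance between speaker_a and tray below 0.132 m and z of speaker_a in the frame of tray between 0.002 and 0.009 m and angle between speaker_a's own z axis and vertical below 0.12 rad) and horizontal distance between each of speaker_b, speaker_c and tray above 0.132 m) or (horizontal distance between each of speaker_a, speaker_c and tray above 0.132 m and (horizontal distance between speaker_b and tray below 0.132 m and z of speaker_b in the frame of tray between 0.002 and 0.009 m and angle between speaker_b's own z axis and vertical below 0.12 rad)) or (horizontal distance between each of speaker_a, speaker_b and tray above 0.132 m and (horizontal distance between speaker_c and tray below 0.132 m and z of speaker_c in the frame of tray between 0.002 and 0.009 m and angle between speaker_c's own z axis and vertical below 0.12 rad)) or horizontal distance between each of speaker_a, speaker_b, speaker_c and tray above 0.132 m) and ((horizontal distance between jar_a and tray below 0.132 m and z of jar_a in the frame of tray between 0.002 and 0.009 m and angle between jar_a's own z axis and vertical below 0.12 rad) or (horizontal distance between jar_b and tray below 0.132 m and z of jar_b in the frame of tray between 0.002 and 0.009 m and angle between jar_b's own z axis and vertical below 0.12 rad)) and (((horizontal distance between jar_a and tray below 0.132 m and z of jar_a in the frame of tray between 0.002 and 0.009 m and angle between jar_a's own z axis and vertical below 0.12 rad) and horizontal distance between jar_b and tray above 0.132 m) or (horizontal distance between jar_a and tray above 0.132 m and (horizontal distance between jar_b and tray below 0.132 m and z of jar_b in the frame of tray between 0.002 and 0.009 m and angle between jar_b's own z axis and vertical below 0.12 rad)) or horizontal distance between each of jar_a, jar_b and tray above 0.132 m)); the robot touches nothing.
It fails at once if the solder spool or the bottle is moved more than 60 mm or tipped over (distance of any of spool, flux from where it was at the start of the episode above 0.06 m or angle between any of spool, flux's own z axis and vertical above 0.6 rad).
It fails at once if the board is dropped or pushed into the tray with more than 40 N (contact force between board and tray above 40 N).
Of bracket_a, heatsink_a, transformer_a, speaker_a, jar_a only 1 to 2 are there at a start; the rules pass over those that are not, and their reading is None.
Of bracket_c, speaker_c only 1 to 2 are there at a start; the rules pass over those that are not, and their reading is None.
At some moment in a run one of bracket_b, heatsink_b, transformer_b, speaker_b, jar_b may be knocked a few centimetres aside while the robot is not near it.
It also fails if it takes over 210 s, if anything falls off the work surface, if the arm or the gripper's body presses on something with over 40 N, if the wrist force passes 120 N, or if a joint passes its speed limit or range.

## Working session

There is one attempt and no reset: what is moved stays moved. The work goes in short steps, Python scripts to look and compute and a tool call to move; the robot and the scene stay as the last step left them, time stands still between calls to the robot, and variables do not carry over. Pictures are saved under pics/ and viewed, about 12 in all and at most 16, crops included, and the job is handed in when it is done.

Besides the shell and the picture viewer there is one more tool, called in YAML: its name, and indented under it one key for each argument. move_arm: Moves the arm, as the interface text tells. Its arguments: {"type":"object","properties":{"deltas":{"type":"array"},"gripper":{"type":"number"},"newtons":{"type":"number"}},"required":["deltas"]}

```bash
ls; mkdir -p pics; cat > h.py <<'E'
import numpy as np, cv2
from cell import arm
from scipy.spatial.transform import Rotation as R
def snap(n,f=None):
    c=arm.read_camera(n); 
    if f: cv2.imwrite('pics/'+f,c['pixels'])
    return c
def rot(c):
    a=np.array(c['attitude'],float)
    return a if a.shape==(3,3) else R.from_euler('xyz',a).as_matrix()
def ray(c,u,v,z):
    d=rot(c)@np.array([(u-c['cx'])/c['fx'],(v-c['cy'])/c['fy'],1.]); e=np.array(c['eye'])
    return e+d*(z-e[2])/d[2]
def proj(c,p):
    q=rot(c).T@(np.array(p)-np.array(c['eye'])); return c['fx']*q[0]/q[2]+c['cx'],c['fy']*q[1]/q[2]+c['cy']
def topdown(c,z,x0,x1,y0,y1,s):
    # picture: up=+x, left=+y ; s px per m
    W=int((y1-y0)*s);H=int((x1-x0)*s)
    src=np.float32([proj(c,(x,y,z)) for x,y in((x1,y1),(x1,y0),(x0,y0),(x0,y1))])
    M=cv2.getPerspectiveTransform(src,np.float32([[0,0],[W,0],[W,H],[0,H]]))
    return cv2.warpPerspective(c['pixels'],M,(W,H))
E
python3 - <<'E'
from h import *
ims=[]
for n in('scene','side','wrist'):
    c=snap(n,n+'0.png'); print(n,c['fx'],c['cx'],c['cy'],c['eye'],c['attitude'])
print(arm.observe(),arm.tcp_to_grasp)
E
```

```text
pics
scene 447.66696939526474 262.0860027177954 188.04409667245199 [1.48238428 0.037419   0.91621528] [-2.26879541  0.0190835   1.63840886]
side 418.02318735681354 258.7851027261688 190.6075789639481 [0.3012701  0.73613018 1.09889049] [-2.47306954 -0.01109442 -2.84106709]
wrist 343.194049295202 262.1532395563509 191.9751468992542 [ 0.21329727 -0.4832924   0.384421  ] [ 2.88468127  0.00354266 -1.28531547]
{'clock': 0.15, 'joint_positions': array([-1.43099419e+00,  3.42569549e-01,  1.52477647e+00, -4.31109169e-05,
        1.27542626e+00, -1.45976803e-01]), 'dq': array([-0.00158479, -0.00161165, -0.00233674,  0.00039082, -0.00042735,
        0.00069156]), 'joint_efforts': array([ 1.82730771e-03, -4.31468189e+01, -2.44353193e+01,  7.18141557e-02,
        5.37523313e-02, -8.61973081e-05]), 'position': array([ 0.14797729, -0.50339504,  0.22620843]), 'tcp_rot': array([-3.14146186e+00,  1.17306853e-03, -1.28500473e+00]), 'force': array([ 0.23899565, -0.74959166, -0.5272824 ]), 'wrist_torque': array([0.01154704, 0.04681938, 0.01377564]), 'width': 0.09193870452411361} 0.0188
```

View pics/scene0.png

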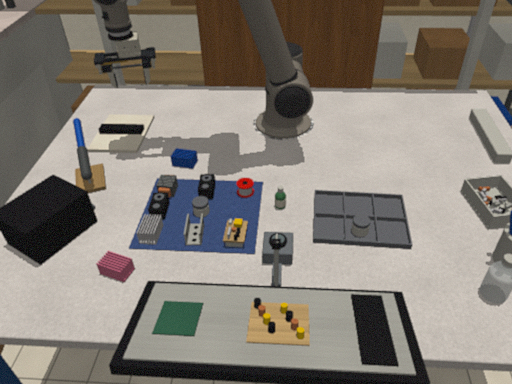

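View pics/side0.png

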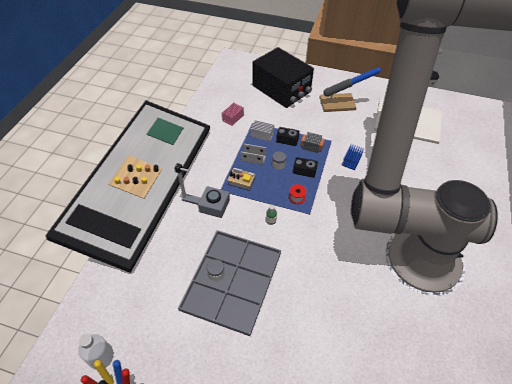

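Both views show the mat on the −y side and the tray on the +y side holding only a jar (scene 361,224). The mat holds two speakers, a jar, a bracket, a heat sink, a transformer, the board and the spool. The blue (184,158) and pink (116,266) finned blocks are decoys, and the board on the TV panel (278,322) is a fixture. Next is a rectified view to measure from.

```bash
python3 - <<'E'
from h import *
for n in('scene','side'):
    c=snap(n)
    for nm,u in (('tray',[(313,193),(407,195),(409,245),(315,240)]),('mat',[(148,180),(263,182),(256,250),(134,246)])):
        if n=='scene': print(nm,[ray(c,a,b,.018 if nm=='tray' else .003)[:2].round(3) for a,b in u])
    for nm,b in(('mat',(.3,.72,-.42,.0)),('tray',(.35,.75,.0,.4))):
        im=topdown(c,.003 if nm=='mat' else .018,*b,1000); cv2.imwrite(f'pics/{n}_{nm}.png',im)
a=[cv2.imread(f'pics/{n}_mat.png') for n in('scene','side')]
for i in a:
    for k in range(0,420,50): cv2.line(i,(k,0),(k,5),(0,0,255),1); cv2.line(i,(0,k),(5,k),(0,0,255),1)
cv2.imwrite('pics/m1.png',cv2.resize(np.hstack(a),(800,400)))
E
```

```text
tray [array([0.432, 0.106]), array([0.428, 0.39 ]), array([0.635, 0.359]), array([0.629, 0.108])]
mat [array([ 0.373, -0.429]), array([ 0.367, -0.053]), array([ 0.66 , -0.052]), array([ 0.662, -0.391])]
```

View pics/m1.png

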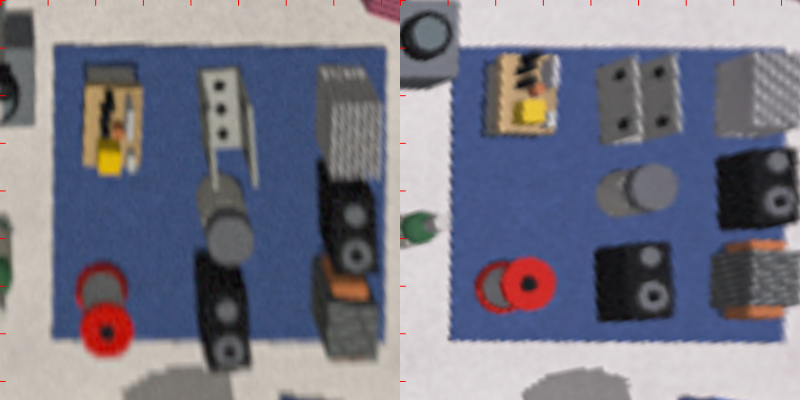

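The rectified view shows, from the far end: board (113,110), bracket (220,110) and heat sink (350,120), then jar and speaker, then spool, speaker and transformer. The tray holds only the jar, so it needs a bracket, heat sink, transformer, speaker and the board. I'll move over the mat for a closer picture.

move_arm:
  deltas:
    - {"wz": 0.143}
    - {"wz": 0.143}
    - {"dx": -27,"dy": -40,"dz": -8}
    - {"dx": -27,"dy": -40,"dz": -8}
    - {"dx": -27,"dy": -40,"dz": -8}
    - {"dx": -27,"dy": -40,"dz": -8}
    - {"dx": -27,"dy": -40,"dz": -8}
    - {"dx": -27,"dy": -40,"dz": -8}
    - {"dx": -27,"dy": -40,"dz": -8}
    - {"dx": -27,"dy": -40,"dz": -8}
    - {"dx": -27,"dy": -40,"dz": -8}
    - {"dx": -27,"dy": -40,"dz": -8}
  gripper: 91

```text
invalid input at $.deltas[0]: expected keys dx, dy, dz, wx, wy, wz
```

move_arm:
  deltas:
    - {}
    - {}
    - {}

```text
invalid input at $.deltas[0]: expected keys dx, dy, dz, wx, wy, wz
```

```bash
python3 - <<'E'
from h import *
o=arm.observe();print(o['clock'],o['position'],o['tcp_rot'])
c=snap('wrist'); im=topdown(c,.045,.33,.73,-.42,-.02,1500); cv2.imwrite('pics/w1.png',im)
s=snap('scene'); cv2.imwrite('pics/t1.png',topdown(s,.018,.38,.68,.06,.42,2000))
E
```

```text
0.25 [ 0.14800746 -0.50355152  0.22640288] [-3.14150946e+00  6.44778152e-04 -1.28501966e+00]
```

View pics/w1.png

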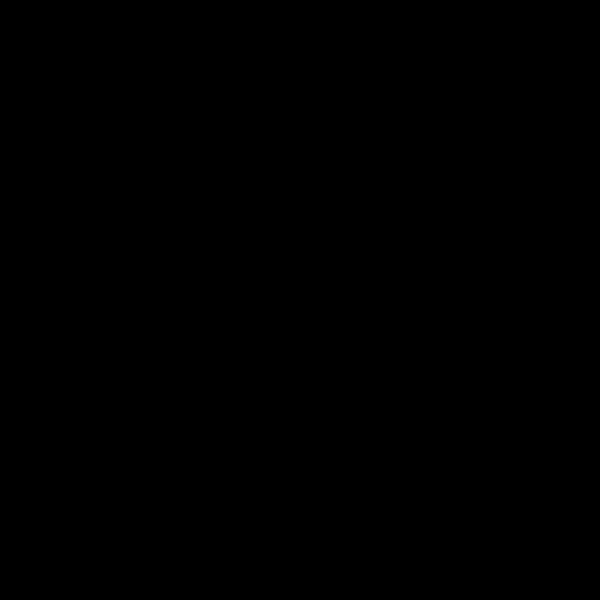

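View pics/t1.png

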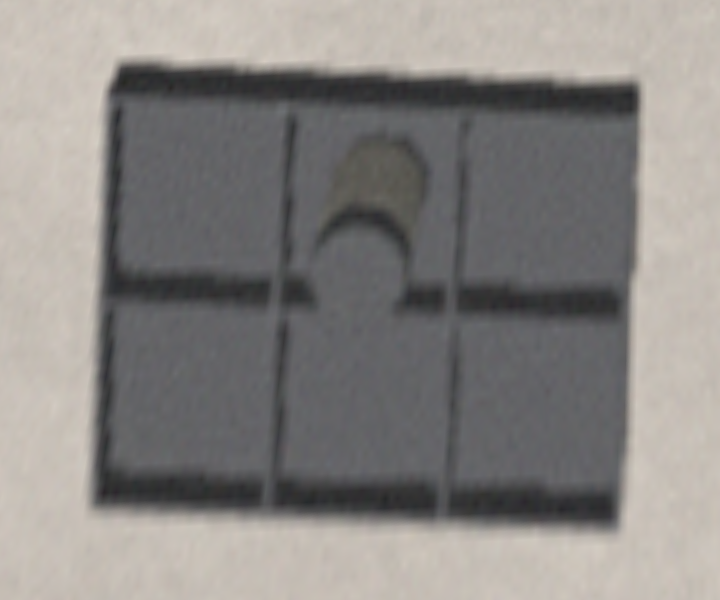

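The move rows need every key, so nothing moved and the wrist image is blank. In the tray view the centre is near (0.525, 0.2375) with yaw about −0.035, and the jar is in the +x middle bay. I'll repeat the move with full keys.

move_arm:
  deltas:
    - {"dx": 0,"dy": 0,"dz": 0,"wx": 0,"wy": 0,"wz": 0.143}
    - {"dx": 0,"dy": 0,"dz": 0,"wx": 0,"wy": 0,"wz": 0.143}
    - {"dx": -27,"dy": -40,"dz": -8,"wx": 0,"wy": 0,"wz": 0}
    - {"dx": -27,"dy": -40,"dz": -8,"wx": 0,"wy": 0,"wz": 0}
    - {"dx": -27,"dy": -40,"dz": -8,"wx": 0,"wy": 0,"wz": 0}
    - {"dx": -27,"dy": -40,"dz": -8,"wx": 0,"wy": 0,"wz": 0}
    - {"dx": -27,"dy": -40,"dz": -8,"wx": 0,"wy": 0,"wz": 0}
    - {"dx": -27,"dy": -40,"dz": -8,"wx": 0,"wy": 0,"wz": 0}
    - {"dx": -27,"dy": -40,"dz": -8,"wx": 0,"wy": 0,"wz": 0}
    - {"dx": -27,"dy": -40,"dz": -8,"wx": 0,"wy": 0,"wz": 0}
    - {"dx": -27,"dy": -40,"dz": -8,"wx": 0,"wy": 0,"wz": 0}
    - {"dx": -27,"dy": -40,"dz": -8,"wx": 0,"wy": 0,"wz": 0}
  gripper: 91

```text
clock: 1.55
position: [0.5495, -0.2323, 0.3071]
tcp_rot: [-3.141, -0.0, -1.571]
force: [0.2, -1.0, 0.4]
width: 0.0909
```

move_arm:
  deltas:
    - {"dx": 0,"dy": 0,"dz": 0,"wx": 0,"wy": 0,"wz": 0}
    - {"dx": 0,"dy": 0,"dz": 0,"wx": 0,"wy": 0,"wz": 0}

```text
clock: 1.75
position: [0.5486, -0.233, 0.3062]
tcp_rot: [3.141, -0.0, -1.569]
force: [0.4, -0.2, 0.2]
width: 0.091
```

```bash
python3 - <<'E'
from h import *
o=arm.observe();print(o['clock'],o['position'],o['tcp_rot'])
c=snap('wrist'); im=topdown(c,.045,.33,.73,-.42,-.02,1500); cv2.imwrite('pics/w2.png',im);print(c['eye'])
E
```

```text
1.75 [ 0.54856901 -0.23297033  0.30620512] [ 3.14073521e+00 -7.51388103e-05 -1.56865017e+00]
[ 0.61675767 -0.23178817  0.46441851]
```

View pics/w2.png

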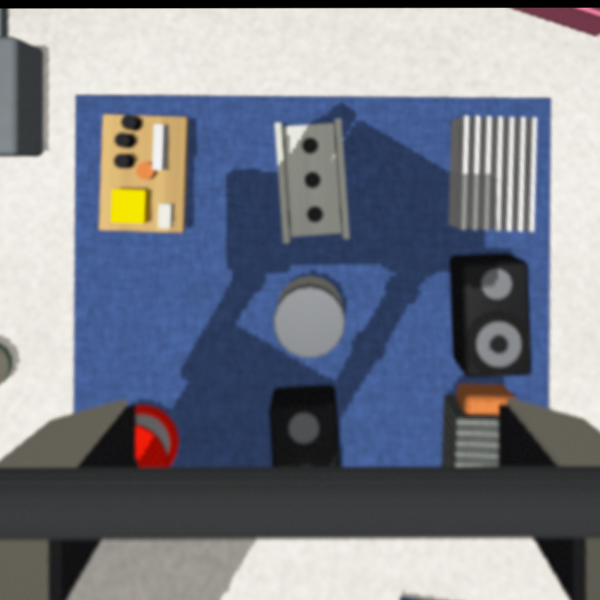

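Measured from the w2 image, with up = +x, left = +y and 1500 px/m:

| Part | Pixel |
|---|---|
| board | (143,173) |
| bracket | (314,181) |
| heat sink | (500,173), bare aluminium, so the right one |
| speaker | (498,317) |
| second speaker | bottom middle |
| transformer | bottom right |

The bracket goes first.

```bash
cat >> h.py <<'E'
def go(*ts):
    """targets (x,y,z,partyaw) chained: rotate first, then totals in tool frame (mm)"""
    o=arm.observe(); p=np.array(o['position']); y=o['tcp_rot'][2]
    print('t',round(o['clock'],1),'at',p.round(4),'yaw',round(y,3),'w',round(o['width']*1e3,1),'F',np.round(o['force'],1))
    for t in ts:
        ty=t[3]-np.pi/2; wz=-(ty-y); d=np.array(t[:3])-p
        r=R.from_euler('xyz',[np.pi,0,ty]).as_matrix().T@d*1e3
        print('->',t,'wz %.3f d'%wz,r.round(1)); p=np.array(t[:3]);y=ty
TR=(.525,.2375,-.037)
def bay(i,j):
    c,s=np.cos(TR[2]),np.sin(TR[2]); a,b=.051*i,.0873*j
    return TR[0]+c*a-s*b,TR[1]+s*a+c*b
E
python3 - <<'E'
from h import *
s=snap('scene');d=snap('side')
# lens triangulation at z=.057
print(ray(s,279,239,.057),ray(d,214,196,.057))
b=bay(-1,-1)
go((.6093,-.2293,.14,.07),(.6093,-.2293,.023,.07),(.6093,-.2293,.14,.07),(*b,.14,TR[2]),(*b,.027,TR[2]))
E
```

```text
[0.66724924 0.01033619 0.057     ] [0.6614136  0.01001185 0.057     ]
t 1.9 at [ 0.5471 -0.2346  0.3065] yaw -1.572 w 90.9 F [-0.4  0.6 -0.4]
-> (0.6093, -0.2293, 0.14, 0.07) wz -0.072 d [ -0.9 -62.4 166.5]
-> (0.6093, -0.2293, 0.023, 0.07) wz -0.000 d [  0.  -0. 117.]
-> (0.6093, -0.2293, 0.14, 0.07) wz -0.000 d [   0.    0. -117.]
-> (np.float64(0.47080554246829354), np.float64(0.15214631951202068), 0.14, -0.037) wz 0.107 d [-376.1  152.5    0. ]
-> (np.float64(0.47080554246829354), np.float64(0.15214631951202068), 0.027, -0.037) wz -0.000 d [  0.  -0. 113.]
```

move_arm:
  deltas:
    - {"dx": 0,"dy": 0,"dz": 0,"wx": 0,"wy": 0,"wz": -0.07}
    - {"dx": 0,"dy": -15,"dz": 40,"wx": 0,"wy": 0,"wz": 0}
    - {"dx": 0,"dy": -16,"dz": 42,"wx": 0,"wy": 0,"wz": 0}
    - {"dx": 0,"dy": -15,"dz": 42,"wx": 0,"wy": 0,"wz": 0}
    - {"dx": 0,"dy": -15,"dz": 42,"wx": 0,"wy": 0,"wz": 0}
    - {"dx": 0,"dy": 0,"dz": 35,"wx": 0,"wy": 0,"wz": 0}
    - {"dx": 0,"dy": 0,"dz": 35,"wx": 0,"wy": 0,"wz": 0}
    - {"dx": 0,"dy": 0,"dz": 25,"wx": 0,"wy": 0,"wz": 0}
    - {"dx": 0,"dy": 0,"dz": 15,"wx": 0,"wy": 0,"wz": 0}
    - {"dx": 0,"dy": 0,"dz": 7,"wx": 0,"wy": 0,"wz": 0}
    - {"dx": 0,"dy": 0,"dz": 0,"wx": 0,"wy": 0,"wz": 0}

```text
clock: 3.0
position: [0.6086, -0.2302, 0.0237]
tcp_rot: [3.141, 0.0, -1.502]
force: [0.1, 0.0, -0.2]
width: 0.0912
```

move_arm:
  deltas:
    - {"dx": 0,"dy": 0,"dz": 0,"wx": 0,"wy": 0,"wz": 0}
    - {"dx": 0,"dy": 0,"dz": 0,"wx": 0,"wy": 0,"wz": 0}
    - {"dx": 0,"dy": 0,"dz": 0,"wx": 0,"wy": 0,"wz": 0}
    - {"dx": 0,"dy": 0,"dz": 0,"wx": 0,"wy": 0,"wz": 0}
    - {"dx": 0,"dy": 0,"dz": 0,"wx": 0,"wy": 0,"wz": 0}
    - {"dx": 0,"dy": 0,"dz": 0,"wx": 0,"wy": 0,"wz": 0}
    - {"dx": 0,"dy": 0,"dz": 0,"wx": 0,"wy": 0,"wz": 0}
    - {"dx": 0,"dy": 0,"dz": 0,"wx": 0,"wy": 0,"wz": 0}
  gripper: 30
  newtons: 40

```text
clock: 3.8
position: [0.609, -0.2295, 0.0238]
tcp_rot: [-3.142, -0.0, -1.501]
force: [0.1, 0.3, 0.7]
width: 0.0439
```

move_arm:
  deltas:
    - {"dx": 0,"dy": 0,"dz": -7,"wx": 0,"wy": 0,"wz": 0}
    - {"dx": 0,"dy": 0,"dz": -15,"wx": 0,"wy": 0,"wz": 0}
    - {"dx": 0,"dy": 0,"dz": -25,"wx": 0,"wy": 0,"wz": 0}
    - {"dx": 0,"dy": 0,"dz": -35,"wx": 0,"wy": 0,"wz": 0}
    - {"dx": 0,"dy": 0,"dz": -25,"wx": 0,"wy": 0,"wz": 0}
    - {"dx": 0,"dy": 0,"dz": -10,"wx": 0,"wy": 0,"wz": 0}
    - {"dx": 0,"dy": 0,"dz": 0,"wx": 0,"wy": 0,"wz": 0.107}

```text
clock: 4.5
position: [0.6098, -0.2299, 0.1434]
tcp_rot: [-3.138, -0.002, -1.609]
force: [-0.4, 0.7, -3.0]
width: 0.0436
```

move_arm:
  deltas:
    - {"dx": -20,"dy": 8,"dz": -11,"wx": 0,"wy": 0,"wz": 0}
    - {"dx": -40,"dy": 16,"dz": -11,"wx": 0,"wy": 0,"wz": 0}
    - {"dx": -40,"dy": 16,"dz": -11,"wx": 0,"wy": 0,"wz": 0}
    - {"dx": -40,"dy": 16,"dz": -11,"wx": 0,"wy": 0,"wz": 0}
    - {"dx": -40,"dy": 16,"dz": -11,"wx": 0,"wy": 0,"wz": 0}
    - {"dx": -40,"dy": 16,"dz": -11,"wx": 0,"wy": 0,"wz": 0}
    - {"dx": -40,"dy": 16,"dz": -11,"wx": 0,"wy": 0,"wz": 0}
    - {"dx": -40,"dy": 16,"dz": -11,"wx": 0,"wy": 0,"wz": 0}
    - {"dx": -36,"dy": 15,"dz": -11,"wx": 0,"wy": 0,"wz": 0}
    - {"dx": -25,"dy": 11,"dz": -11,"wx": 0,"wy": 0,"wz": 0}
    - {"dx": -15,"dy": 6,"dz": 0,"wx": 0,"wy": 0,"wz": 0}
    - {"dx": 0,"dy": 0,"dz": 0,"wx": 0,"wy": 0,"wz": 0}

```text
clock: 5.7
position: [0.4699, 0.1536, 0.2509]
tcp_rot: [3.141, 0.0, -1.605]
force: [-0.1, -0.3, -2.1]
width: 0.0436
```

```bash
python3 - <<'E'
from h import *
c=snap('wrist'); im=topdown(c,.018,.36,.68,.06,.42,1660); cv2.imwrite('pics/w3.png',im);print(c['eye'])
go()
E
```

```text
[0.53797449 0.15224756 0.40917579]
t 5.8 at [0.4704 0.1524 0.2506] yaw -1.606 w 43.5 F [ 0.8 -0.6 -1.9]
```

View pics/w3.png

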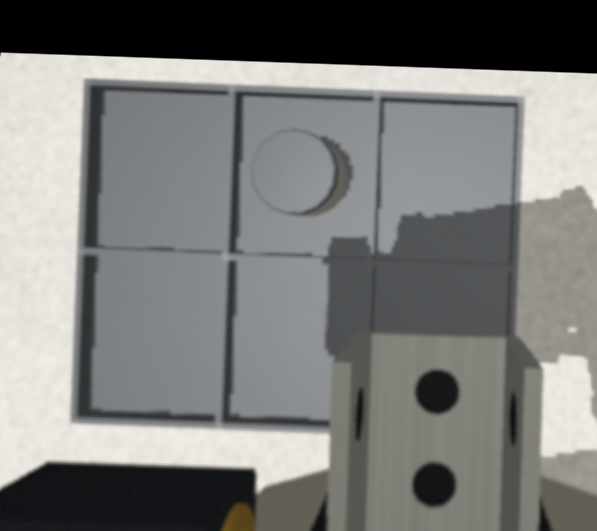

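The tray's outer corners in this view are TL (86,79), TR (524,97) and BL (71,421). That refines its pose to (0.524, 0.240) with yaw −0.042. The bracket hangs straight in the jaws, so I'll place it in the near-right bay.

move_arm:
  deltas:
    - {"dx": -2,"dy": 1,"dz": 20,"wx": 0,"wy": 0,"wz": 0.006}
    - {"dx": 0,"dy": 0,"dz": 45,"wx": 0,"wy": 0,"wz": 0}
    - {"dx": 0,"dy": 0,"dz": 45,"wx": 0,"wy": 0,"wz": 0}
    - {"dx": 0,"dy": 0,"dz": 40,"wx": 0,"wy": 0,"wz": 0}
    - {"dx": 0,"dy": 0,"dz": 30,"wx": 0,"wy": 0,"wz": 0}
    - {"dx": 0,"dy": 0,"dz": 20,"wx": 0,"wy": 0,"wz": 0}
    - {"dx": 0,"dy": 0,"dz": 10,"wx": 0,"wy": 0,"wz": 0}
    - {"dx": 0,"dy": 0,"dz": 7,"wx": 0,"wy": 0,"wz": 0}
    - {"dx": 0,"dy": 0,"dz": 4,"wx": 0,"wy": 0,"wz": 0}
    - {"dx": 0,"dy": 0,"dz": 3,"wx": 0,"wy": 0,"wz": 0}
    - {"dx": 0,"dy": 0,"dz": 1,"wx": 0,"wy": 0,"wz": 0}
    - {"dx": 0,"dy": 0,"dz": 0,"wx": 0,"wy": 0,"wz": 0}

```text
clock: 6.95
position: [0.4704, 0.154, 0.0262]
tcp_rot: [-3.141, 0.0, -1.614]
force: [0.9, 0.8, -1.8]
width: 0.0434
```

move_arm:
  deltas:
    - {"dx": 0,"dy": 0,"dz": 0,"wx": 0,"wy": 0,"wz": 0}
    - {"dx": 0,"dy": 0,"dz": 0,"wx": 0,"wy": 0,"wz": 0}
    - {"dx": 0,"dy": 0,"dz": 0,"wx": 0,"wy": 0,"wz": 0}
  gripper: 58

```text
clock: 7.25
position: [0.4704, 0.154, 0.0261]
tcp_rot: [-3.141, 0.0, -1.614]
force: [0.7, 0.2, -0.5]
width: 0.0572
```

move_arm:
  deltas:
    - {"dx": 0,"dy": 0,"dz": -10,"wx": 0,"wy": 0,"wz": 0}
    - {"dx": 0,"dy": 0,"dz": -30,"wx": 0,"wy": 0,"wz": 0}
    - {"dx": 0,"dy": 0,"dz": -40,"wx": 0,"wy": 0,"wz": 0}
    - {"dx": 20,"dy": 0,"dz": -45,"wx": 0,"wy": 0,"wz": 0}
    - {"dx": 40,"dy": 0,"dz": -30,"wx": 0,"wy": 0,"wz": 0}
    - {"dx": 40,"dy": 0,"dz": -30,"wx": 0,"wy": 0,"wz": 0}
    - {"dx": 40,"dy": 0,"dz": -30,"wx": 0,"wy": 0,"wz": 0}
    - {"dx": 40,"dy": 0,"dz": -30,"wx": 0,"wy": 0,"wz": 0}
    - {"dx": 45,"dy": 0,"dz": -20,"wx": 0,"wy": 0,"wz": 0}
    - {"dx": 50,"dy": 0,"dz": 0,"wx": 0,"wy": 0,"wz": 0}
    - {"dx": 50,"dy": 0,"dz": 0,"wx": 0,"wy": 0,"wz": 0}
    - {"dx": 45,"dy": 0,"dz": 0,"wx": 0,"wy": 0,"wz": -0.042}

```text
clock: 8.45
position: [0.4534, -0.2179, 0.2919]
tcp_rot: [-3.14, -0.001, -1.572]
force: [0.4, -0.3, -0.5]
width: 0.058
```

move_arm:
  deltas:
    - {"dx": 50,"dy": 0,"dz": 0,"wx": 0,"wy": 0,"wz": 0}
    - {"dx": 20,"dy": 0,"dz": 0,"wx": 0,"wy": 0,"wz": 0}
    - {"dx": 0,"dy": 0,"dz": 0,"wx": 0,"wy": 0,"wz": 0}
    - {"dx": 0,"dy": 0,"dz": 0,"wx": 0,"wy": 0,"wz": 0}
  gripper: 91

```text
clock: 8.85
position: [0.4539, -0.285, 0.2909]
tcp_rot: [3.142, 0.001, -1.572]
force: [-0.5, -0.8, -0.9]
width: 0.0859
```

```bash
python3 - <<'E'
from h import *
c=snap('wrist'); im=topdown(c,.045,.33,.70,-.42,-.02,1500); cv2.imwrite('pics/w4.png',im);print(c['eye'])
cv2.imwrite('pics/w4s.png',topdown(snap('side'),.047,.4,.64,.09,.39,1200))
a=cv2.imread('pics/w4s.png'); b=np.zeros((im.shape[0],200,3),np.uint8); r=cv2.resize(a,(200,160)); b[:160]=r
cv2.imwrite('pics/w4.png',np.hstack([im,b]))
go()
E
```

```text
[ 0.52194786 -0.28424387  0.4491886 ]
t 8.9 at [ 0.4542 -0.2842  0.2912] yaw -1.571 w 90.2 F [ 0.4  0.3 -0.4]
```

View pics/w4.png

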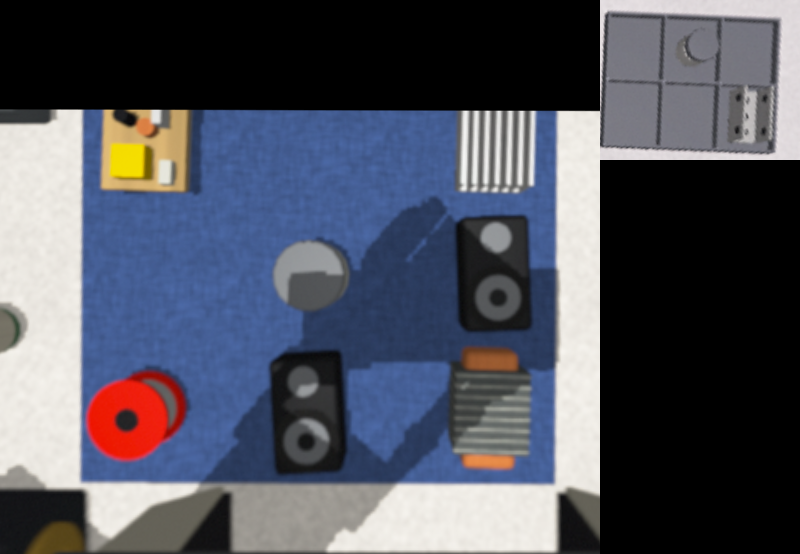

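The bracket lies flat in the near-right bay (inset). On the mat the transformer centre is at (490,412), the right-hand speaker at (495,273), and the heat sink's near edge at row 191. The transformer goes next.

move_arm:
  deltas:
    - {"dx": 20,"dy": 9,"dz": 30,"wx": 0,"wy": 0,"wz": 0}
    - {"dx": 21,"dy": 10,"dz": 40,"wx": 0,"wy": 0,"wz": 0}
    - {"dx": 21,"dy": 10,"dz": 40,"wx": 0,"wy": 0,"wz": 0}
    - {"dx": 0,"dy": 0,"dz": 45,"wx": 0,"wy": 0,"wz": 0}
    - {"dx": 0,"dy": 0,"dz": 40,"wx": 0,"wy": 0,"wz": 0}
    - {"dx": 0,"dy": 0,"dz": 35,"wx": 0,"wy": 0,"wz": 0}
    - {"dx": 0,"dy": 0,"dz": 20,"wx": 0,"wy": 0,"wz": 0}
    - {"dx": 0,"dy": 0,"dz": 12,"wx": 0,"wy": 0,"wz": 0}
    - {"dx": 0,"dy": 0,"dz": 6,"wx": 0,"wy": 0,"wz": 0}
    - {"dx": 0,"dy": 0,"dz": 0,"wx": 0,"wy": 0,"wz": 0}

```text
clock: 9.95
position: [0.4254, -0.3473, 0.023]
tcp_rot: [-3.141, -0.0, -1.571]
force: [-0.5, -0.2, 0.5]
width: 0.0909
```

move_arm:
  deltas:
    - {"dx": 0,"dy": 0,"dz": 0,"wx": 0,"wy": 0,"wz": 0}
    - {"dx": 0,"dy": 0,"dz": 0,"wx": 0,"wy": 0,"wz": 0}
    - {"dx": 0,"dy": 0,"dz": 0,"wx": 0,"wy": 0,"wz": 0}
    - {"dx": 0,"dy": 0,"dz": 0,"wx": 0,"wy": 0,"wz": 0}
    - {"dx": 0,"dy": 0,"dz": 0,"wx": 0,"wy": 0,"wz": 0}
    - {"dx": 0,"dy": 0,"dz": 0,"wx": 0,"wy": 0,"wz": 0}
    - {"dx": 0,"dy": 0,"dz": 0,"wx": 0,"wy": 0,"wz": 0}
  gripper: 30
  newtons: 45

```text
clock: 10.65
position: [0.4252, -0.3482, 0.023]
tcp_rot: [-3.141, -0.001, -1.572]
force: [-0.0, -1.6, 1.9]
width: 0.0499
```

move_arm:
  deltas:
    - {"dx": 0,"dy": 0,"dz": -7,"wx": 0,"wy": 0,"wz": 0}
    - {"dx": 0,"dy": 0,"dz": -15,"wx": 0,"wy": 0,"wz": 0}
    - {"dx": 0,"dy": 0,"dz": -25,"wx": 0,"wy": 0,"wz": 0}
    - {"dx": 0,"dy": 0,"dz": -35,"wx": 0,"wy": 0,"wz": 0}
    - {"dx": 0,"dy": 0,"dz": -28,"wx": 0,"wy": 0,"wz": 0}
    - {"dx": 0,"dy": 0,"dz": -10,"wx": 0,"wy": 0,"wz": 0}
    - {"dx": 0,"dy": 0,"dz": 0,"wx": 0,"wy": 0,"wz": 0.042}

```text
clock: 11.35
position: [0.4253, -0.3479, 0.144]
tcp_rot: [-3.14, -0.002, -1.614]
force: [-0.8, -0.5, -3.9]
width: 0.0498
```

```bash
sed -i 's/^TR=.*/TR=(.5238,.240,-.042)/' h.py; python3 - <<'E'
from h import *
b=bay(-1,1); go((*b,.145,TR[2]))
E
```

```text
t 11.3 at [ 0.4253 -0.3479  0.144 ] yaw -1.614 w 49.8 F [-0.8 -0.5 -3.9]
-> (np.float64(0.4765104975027087), np.float64(0.3293643830256701), 0.145, -0.042) wz -0.002 d [-678.8  -22.8   -1. ]
```

move_arm:
  deltas:
    - {"dx": -20,"dy": -2,"dz": 0,"wx": 0,"wy": 0,"wz": 0}
    - {"dx": -40,"dy": -2,"dz": 0,"wx": 0,"wy": 0,"wz": 0}
    - {"dx": -45,"dy": -2,"dz": 0,"wx": 0,"wy": 0,"wz": 0}
    - {"dx": -45,"dy": -2,"dz": 0,"wx": 0,"wy": 0,"wz": 0}
    - {"dx": -45,"dy": -2,"dz": 0,"wx": 0,"wy": 0,"wz": 0}
    - {"dx": -45,"dy": -2,"dz": 0,"wx": 0,"wy": 0,"wz": 0}
    - {"dx": -45,"dy": -2,"dz": 0,"wx": 0,"wy": 0,"wz": 0}
    - {"dx": -45,"dy": -2,"dz": 0,"wx": 0,"wy": 0,"wz": 0}
    - {"dx": -45,"dy": -2,"dz": 0,"wx": 0,"wy": 0,"wz": 0}
    - {"dx": -45,"dy": -2,"dz": 0,"wx": 0,"wy": 0,"wz": 0}
    - {"dx": -45,"dy": -2,"dz": 0,"wx": 0,"wy": 0,"wz": 0}
    - {"dx": -45,"dy": -1,"dz": 0,"wx": 0,"wy": 0,"wz": 0}

```text
clock: 12.55
position: [0.4683, 0.1631, 0.1416]
tcp_rot: [3.139, -0.001, -1.613]
force: [0.9, -0.5, -4.3]
width: 0.0497
```

move_arm:
  deltas:
    - {"dx": -45,"dy": 0,"dz": 0,"wx": 0,"wy": 0,"wz": 0}
    - {"dx": -45,"dy": 0,"dz": 0,"wx": 0,"wy": 0,"wz": 0}
    - {"dx": -40,"dy": 0,"dz": 0,"wx": 0,"wy": 0,"wz": 0}
    - {"dx": -25,"dy": 0,"dz": 0,"wx": 0,"wy": 0,"wz": 0}
    - {"dx": -14,"dy": 0,"dz": 0,"wx": 0,"wy": 0,"wz": 0}
    - {"dx": 0,"dy": 0,"dz": 0,"wx": 0,"wy": 0,"wz": 0}

```text
clock: 13.15
position: [0.476, 0.3309, 0.1415]
tcp_rot: [3.14, -0.001, -1.611]
force: [-0.1, 0.3, -2.8]
width: 0.0497
```

```bash
python3 - <<'E'
from h import *
b=bay(-1,1); go((*b,.0255,TR[2]))
E
```

```text
t 13.2 at [0.476  0.3309 0.1415] yaw -1.611 w 49.7 F [-0.1  0.3 -2.8]
-> (np.float64(0.4765104975027087), np.float64(0.3293643830256701), 0.0255, -0.042) wz 0.001 d [  1.5  -0.6 116. ]
```

move_arm:
  deltas:
    - {"dx": 1,"dy": 0,"dz": 20,"wx": 0,"wy": 0,"wz": 0}
    - {"dx": 0,"dy": 0,"dz": 35,"wx": 0,"wy": 0,"wz": 0}
    - {"dx": 0,"dy": 0,"dz": 28,"wx": 0,"wy": 0,"wz": 0}
    - {"dx": 0,"dy": 0,"dz": 15,"wx": 0,"wy": 0,"wz": 0}
    - {"dx": 0,"dy": 0,"dz": 9,"wx": 0,"wy": 0,"wz": 0}
    - {"dx": 0,"dy": 0,"dz": 5,"wx": 0,"wy": 0,"wz": 0}
    - {"dx": 0,"dy": 0,"dz": 3,"wx": 0,"wy": 0,"wz": 0}
    - {"dx": 0,"dy": 0,"dz": 0,"wx": 0,"wy": 0,"wz": 0}

```text
clock: 13.95
position: [0.4775, 0.3285, 0.0281]
tcp_rot: [-3.141, 0.0, -1.614]
force: [-0.6, -0.1, -3.5]
width: 0.0494
```

move_arm:
  deltas:
    - {"dx": 0,"dy": 0,"dz": 0,"wx": 0,"wy": 0,"wz": 0}
    - {"dx": 0,"dy": 0,"dz": 0,"wx": 0,"wy": 0,"wz": 0}
    - {"dx": 0,"dy": 0,"dz": 0,"wx": 0,"wy": 0,"wz": 0}
  gripper: 63

```text
clock: 14.25
position: [0.4778, 0.3289, 0.0286]
tcp_rot: [-3.14, 0.001, -1.614]
force: [0.3, 0.6, 0.4]
width: 0.0627
```

move_arm:
  deltas:
    - {"dx": 0,"dy": 0,"dz": -10,"wx": 0,"wy": 0,"wz": 0}
    - {"dx": 0,"dy": 0,"dz": -30,"wx": 0,"wy": 0,"wz": 0}
    - {"dx": 0,"dy": 0,"dz": -40,"wx": 0,"wy": 0,"wz": 0}
    - {"dx": 0,"dy": 0,"dz": -35,"wx": 0,"wy": 0,"wz": 0}
    - {"dx": 40,"dy": -5,"dz": 0,"wx": 0,"wy": 0,"wz": 0}
    - {"dx": 45,"dy": -6,"dz": 0,"wx": 0,"wy": 0,"wz": 0}
    - {"dx": 45,"dy": -6,"dz": 0,"wx": 0,"wy": 0,"wz": 0}
    - {"dx": 45,"dy": -6,"dz": 0,"wx": 0,"wy": 0,"wz": 0}
    - {"dx": 45,"dy": -6,"dz": 0,"wx": 0,"wy": 0,"wz": 0}
    - {"dx": 45,"dy": -6,"dz": 0,"wx": 0,"wy": 0,"wz": 0}
    - {"dx": 45,"dy": -6,"dz": 0,"wx": 0,"wy": 0,"wz": 0}
    - {"dx": 0,"dy": 0,"dz": 0,"wx": 0,"wy": 0,"wz": 0}

```text
clock: 15.45
position: [0.5057, 0.0123, 0.1438]
tcp_rot: [-3.139, -0.002, -1.62]
force: [0.3, 1.2, -0.1]
width: 0.0635
```

```bash
cat >> h.py <<'E'
PARTS=dict(board=(236,233,26,30),heatsink=(148,230,26,30),speaker=(158,205,22,26),transf=(166,186,22,22),flux=(280,197,14,26),spool=(245,187,20,20))
def moved(*names):
    ref=cv2.imread('pics/scene0.png'); c=snap('scene')['pixels']
    for n in names:
        u,v,w,h=PARTS[n]; t=ref[v-h//2:v+h//2,u-w//2:u+w//2]
        s=c[v-h//2-25:v+h//2+25,u-w//2-25:u+w//2+25]
        r=cv2.matchTemplate(s,t,cv2.TM_CCOEFF_NORMED); _,m,_,l=cv2.minMaxLoc(r)
        print(n,'shift px',(l[0]-25,l[1]-25),'score %.2f'%m)
E
python3 - <<'E'
from h import *
moved('board','heatsink','speaker','flux','spool')
go((.614,-.352,.14,-.01),(.614,-.352,.023,-.01))
E
```

```text
board shift px (0, 0) score 0.99
heatsink shift px (0, 0) score 0.99
speaker shift px (0, 0) score 0.98
flux shift px (0, 0) score 0.81
spool shift px (0, 0) score 0.99
t 15.5 at [0.5053 0.0147 0.1436] yaw -1.619 w 63.0 F [-0.4  0.3  0. ]
-> (0.614, -0.352, 0.14, -0.01) wz -0.038 d [ 365.6 -112.4    3.6]
-> (0.614, -0.352, 0.023, -0.01) wz -0.000 d [  0.  -0. 117.]
```

move_arm:
  deltas:
    - {"dx": 0,"dy": 0,"dz": 0,"wx": 0,"wy": 0,"wz": -0.033}
    - {"dx": 42,"dy": -13,"dz": 0,"wx": 0,"wy": 0,"wz": 0}
    - {"dx": 44,"dy": -13,"dz": 0,"wx": 0,"wy": 0,"wz": 0}
    - {"dx": 44,"dy": -13,"dz": 0,"wx": 0,"wy": 0,"wz": 0}
    - {"dx": 44,"dy": -13,"dz": 0,"wx": 0,"wy": 0,"wz": 0}
    - {"dx": 44,"dy": -13,"dz": 0,"wx": 0,"wy": 0,"wz": 0}
    - {"dx": 44,"dy": -13,"dz": 0,"wx": 0,"wy": 0,"wz": 0}
    - {"dx": 44,"dy": -13,"dz": 0,"wx": 0,"wy": 0,"wz": 0}
    - {"dx": 40,"dy": -13,"dz": 0,"wx": 0,"wy": 0,"wz": 0}
    - {"dx": 20,"dy": -8,"dz": 0,"wx": 0,"wy": 0,"wz": 0}
    - {"dx": 0,"dy": 0,"dz": 0,"wx": 0,"wy": 0,"wz": 0}
  gripper: 91

```text
clock: 16.6
position: [0.6139, -0.3514, 0.1424]
tcp_rot: [-3.141, -0.001, -1.582]
force: [-0.5, 0.9, 0.3]
width: 0.0911
```

move_arm:
  deltas:
    - {"dx": 0,"dy": 0,"dz": 25,"wx": 0,"wy": 0,"wz": 0}
    - {"dx": 0,"dy": 0,"dz": 35,"wx": 0,"wy": 0,"wz": 0}
    - {"dx": 0,"dy": 0,"dz": 30,"wx": 0,"wy": 0,"wz": 0}
    - {"dx": 0,"dy": 0,"dz": 18,"wx": 0,"wy": 0,"wz": 0}
    - {"dx": 0,"dy": 0,"dz": 9,"wx": 0,"wy": 0,"wz": 0}
    - {"dx": 0,"dy": 0,"dz": 3,"wx": 0,"wy": 0,"wz": 0}
    - {"dx": 0,"dy": 0,"dz": 0,"wx": 0,"wy": 0,"wz": 0}

```text
clock: 17.3
position: [0.6137, -0.3493, 0.0236]
tcp_rot: [-3.141, -0.0, -1.58]
force: [0.3, -0.2, 0.9]
width: 0.091
```

move_arm:
  deltas:
    - {"dx": 0,"dy": 0,"dz": 0,"wx": 0,"wy": 0,"wz": 0}
    - {"dx": 0,"dy": 0,"dz": 0,"wx": 0,"wy": 0,"wz": 0}
    - {"dx": 0,"dy": 0,"dz": 0,"wx": 0,"wy": 0,"wz": 0}
    - {"dx": 0,"dy": 0,"dz": 0,"wx": 0,"wy": 0,"wz": 0}
    - {"dx": 0,"dy": 0,"dz": 0,"wx": 0,"wy": 0,"wz": 0}
    - {"dx": 0,"dy": 0,"dz": 0,"wx": 0,"wy": 0,"wz": 0}
    - {"dx": 0,"dy": 0,"dz": 0,"wx": 0,"wy": 0,"wz": 0}
  gripper: 30
  newtons: 40

```text
clock: 18.0
position: [0.6132, -0.3504, 0.023]
tcp_rot: [-3.141, -0.001, -1.581]
force: [-0.1, -1.3, 0.3]
width: 0.0479
```

move_arm:
  deltas:
    - {"dx": 0,"dy": 0,"dz": -7,"wx": 0,"wy": 0,"wz": 0}
    - {"dx": 0,"dy": 0,"dz": -15,"wx": 0,"wy": 0,"wz": 0}
    - {"dx": 0,"dy": 0,"dz": -25,"wx": 0,"wy": 0,"wz": 0}
    - {"dx": 0,"dy": 0,"dz": -35,"wx": 0,"wy": 0,"wz": 0}
    - {"dx": 0,"dy": 0,"dz": -28,"wx": 0,"wy": 0,"wz": 0}
    - {"dx": 0,"dy": 0,"dz": -10,"wx": 0,"wy": 0,"wz": 0}
    - {"dx": 0,"dy": 0,"dz": 0,"wx": 0,"wy": 0,"wz": 0.033}

```text
clock: 18.7
position: [0.6139, -0.3504, 0.1457]
tcp_rot: [-3.138, -0.002, -1.614]
force: [-0.5, -0.4, -1.4]
width: 0.0479
```

```bash
python3 - <<'E'
from h import *
b=bay(-1,0); go((*b,.143,TR[2]))
E
```

```text
t 18.7 at [ 0.6139 -0.3504  0.1457] yaw -1.614 w 47.9 F [-0.5 -0.4 -1.4]
-> (np.float64(0.4728449753880348), np.float64(0.24214137030754143), 0.143, -0.042) wz -0.002 d [-586.1  165.8    2.7]
```

move_arm:
  deltas:
    - {"dx": -20,"dy": 6,"dz": 0,"wx": 0,"wy": 0,"wz": 0}
    - {"dx": -40,"dy": 12,"dz": 0,"wx": 0,"wy": 0,"wz": 0}
    - {"dx": -44,"dy": 12,"dz": 0,"wx": 0,"wy": 0,"wz": 0}
    - {"dx": -44,"dy": 12,"dz": 0,"wx": 0,"wy": 0,"wz": 0}
    - {"dx": -44,"dy": 12,"dz": 0,"wx": 0,"wy": 0,"wz": 0}
    - {"dx": -44,"dy": 12,"dz": 0,"wx": 0,"wy": 0,"wz": 0}
    - {"dx": -44,"dy": 12,"dz": 0,"wx": 0,"wy": 0,"wz": 0}
    - {"dx": -44,"dy": 12,"dz": 0,"wx": 0,"wy": 0,"wz": 0}
    - {"dx": -44,"dy": 12,"dz": 0,"wx": 0,"wy": 0,"wz": 0}
    - {"dx": -44,"dy": 12,"dz": 0,"wx": 0,"wy": 0,"wz": 0}
    - {"dx": -44,"dy": 12,"dz": 0,"wx": 0,"wy": 0,"wz": 0}
    - {"dx": -44,"dy": 13,"dz": 0,"wx": 0,"wy": 0,"wz": 0}

```text
clock: 19.9
position: [0.4948, 0.1573, 0.1426]
tcp_rot: [3.141, -0.0, -1.614]
force: [1.5, 0.1, -1.8]
width: 0.0476
```

move_arm:
  deltas:
    - {"dx": -44,"dy": 13,"dz": 0,"wx": 0,"wy": 0,"wz": 0}
    - {"dx": -27,"dy": 9,"dz": 0,"wx": 0,"wy": 0,"wz": 0}
    - {"dx": -15,"dy": 5,"dz": 0,"wx": 0,"wy": 0,"wz": 0}
    - {"dx": 0,"dy": 0,"dz": 0,"wx": 0,"wy": 0,"wz": 0}
    - {"dx": 0,"dy": 0,"dz": 0,"wx": 0,"wy": 0,"wz": 0}

```text
clock: 20.4
position: [0.4722, 0.2425, 0.1424]
tcp_rot: [3.141, -0.001, -1.613]
force: [-0.1, 0.6, -1.0]
width: 0.0478
```

```bash
python3 - <<'E'
from h import *
b=bay(-1,0); go((*b,.025,TR[2]))
E
```

```text
t 20.4 at [0.4722 0.2425 0.1424] yaw -1.613 w 47.8 F [-0.1  0.6 -1. ]
-> (np.float64(0.4728449753880348), np.float64(0.24214137030754143), 0.025, -0.042) wz -0.000 d [  0.3  -0.7 117.4]
```

move_arm:
  deltas:
    - {"dx": 0,"dy": 0,"dz": 20,"wx": 0,"wy": 0,"wz": 0}
    - {"dx": 0,"dy": 0,"dz": 35,"wx": 0,"wy": 0,"wz": 0}
    - {"dx": 0,"dy": 0,"dz": 28,"wx": 0,"wy": 0,"wz": 0}
    - {"dx": 0,"dy": 0,"dz": 15,"wx": 0,"wy": 0,"wz": 0}
    - {"dx": 0,"dy": 0,"dz": 9,"wx": 0,"wy": 0,"wz": 0}
    - {"dx": 0,"dy": 0,"dz": 6,"wx": 0,"wy": 0,"wz": 0}
    - {"dx": 0,"dy": 0,"dz": 4,"wx": 0,"wy": 0,"wz": 0}
    - {"dx": 0,"dy": 0,"dz": 0,"wx": 0,"wy": 0,"wz": 0}

```text
clock: 21.2
position: [0.4728, 0.2425, 0.0258]
tcp_rot: [-3.141, 0.0, -1.614]
force: [0.4, -0.4, -0.9]
width: 0.0477
```

move_arm:
  deltas:
    - {"dx": 0,"dy": 0,"dz": 0,"wx": 0,"wy": 0,"wz": 0}
    - {"dx": 0,"dy": 0,"dz": 0,"wx": 0,"wy": 0,"wz": 0}
    - {"dx": 0,"dy": 0,"dz": 0,"wx": 0,"wy": 0,"wz": 0}
  gripper: 60

```text
clock: 21.5
position: [0.4729, 0.2428, 0.0263]
tcp_rot: [-3.14, 0.0, -1.614]
force: [1.1, 0.0, -0.6]
width: 0.0596
```

move_arm:
  deltas:
    - {"dx": 0,"dy": 0,"dz": -10,"wx": 0,"wy": 0,"wz": 0}
    - {"dx": 0,"dy": 0,"dz": -30,"wx": 0,"wy": 0,"wz": 0}
    - {"dx": 0,"dy": 0,"dz": -40,"wx": 0,"wy": 0,"wz": 0}
    - {"dx": 0,"dy": 0,"dz": -37,"wx": 0,"wy": 0,"wz": 0}
    - {"dx": 45,"dy": -2,"dz": 0,"wx": 0,"wy": 0,"wz": 0}
    - {"dx": 45,"dy": -2,"dz": 0,"wx": 0,"wy": 0,"wz": 0}
    - {"dx": 45,"dy": -2,"dz": 0,"wx": 0,"wy": 0,"wz": 0}
    - {"dx": 45,"dy": -2,"dz": 0,"wx": 0,"wy": 0,"wz": 0}
    - {"dx": 45,"dy": -2,"dz": 0,"wx": 0,"wy": 0,"wz": 0}
    - {"dx": 45,"dy": -2,"dz": 0,"wx": 0,"wy": 0,"wz": 0}
    - {"dx": 0,"dy": 0,"dz": 0,"wx": 0,"wy": 0,"wz": 0}

```text
clock: 22.6
position: [0.4733, -0.0322, 0.1437]
tcp_rot: [-3.14, -0.002, -1.62]
force: [0.0, 0.3, -0.8]
width: 0.0598
```

```bash
python3 - <<'E'
from h import *
moved('board','speaker','flux','spool')
go((.518,-.350,.14,.035),(.518,-.35,.023,.035))
E
```

```text
board shift px (0, 0) score 0.99
speaker shift px (0, 0) score 0.80
flux shift px (0, 0) score 0.82
spool shift px (0, 0) score 0.93
t 22.6 at [ 0.473  -0.0299  0.1435] yaw -1.619 w 60.0 F [-0.2  0.4 -0.2]
-> (0.518, -0.35, 0.14, 0.035) wz -0.083 d [321.4 -33.7   3.5]
-> (0.518, -0.35, 0.023, 0.035) wz -0.000 d [  0.  -0. 117.]
```

move_arm:
  deltas:
    - {"dx": 0,"dy": 0,"dz": 0,"wx": 0,"wy": 0,"wz": -0.078}
    - {"dx": 44,"dy": -4,"dz": 0,"wx": 0,"wy": 0,"wz": 0}
    - {"dx": 45,"dy": -5,"dz": 0,"wx": 0,"wy": 0,"wz": 0}
    - {"dx": 45,"dy": -5,"dz": 0,"wx": 0,"wy": 0,"wz": 0}
    - {"dx": 45,"dy": -5,"dz": 0,"wx": 0,"wy": 0,"wz": 0}
    - {"dx": 45,"dy": -5,"dz": 0,"wx": 0,"wy": 0,"wz": 0}
    - {"dx": 45,"dy": -4,"dz": 0,"wx": 0,"wy": 0,"wz": 0}
    - {"dx": 33,"dy": -4,"dz": 0,"wx": 0,"wy": 0,"wz": 0}
    - {"dx": 20,"dy": -2,"dz": 0,"wx": 0,"wy": 0,"wz": 0}
    - {"dx": 0,"dy": 0,"dz": 0,"wx": 0,"wy": 0,"wz": 0}
  gripper: 91

```text
clock: 23.65
position: [0.5187, -0.3494, 0.1428]
tcp_rot: [-3.141, -0.001, -1.537]
force: [0.6, 0.5, -0.1]
width: 0.0908
```

move_arm:
  deltas:
    - {"dx": 0,"dy": 0,"dz": 25,"wx": 0,"wy": 0,"wz": 0}
    - {"dx": 0,"dy": 0,"dz": 35,"wx": 0,"wy": 0,"wz": 0}
    - {"dx": 0,"dy": 0,"dz": 30,"wx": 0,"wy": 0,"wz": 0}
    - {"dx": 0,"dy": 0,"dz": 18,"wx": 0,"wy": 0,"wz": 0}
    - {"dx": 0,"dy": 0,"dz": 8,"wx": 0,"wy": 0,"wz": 0}
    - {"dx": 0,"dy": 0,"dz": 3,"wx": 0,"wy": 0,"wz": 0}
    - {"dx": 0,"dy": 0,"dz": 0,"wx": 0,"wy": 0,"wz": 0}

```text
clock: 24.35
position: [0.5187, -0.3476, 0.0245]
tcp_rot: [-3.141, -0.001, -1.535]
force: [0.0, 0.1, -0.1]
width: 0.0912
```

move_arm:
  deltas:
    - {"dx": 0,"dy": 0,"dz": 0,"wx": 0,"wy": 0,"wz": 0}
    - {"dx": 0,"dy": 0,"dz": 0,"wx": 0,"wy": 0,"wz": 0}
    - {"dx": 0,"dy": 0,"dz": 0,"wx": 0,"wy": 0,"wz": 0}
    - {"dx": 0,"dy": 0,"dz": 0,"wx": 0,"wy": 0,"wz": 0}
    - {"dx": 0,"dy": 0,"dz": 0,"wx": 0,"wy": 0,"wz": 0}
    - {"dx": 0,"dy": 0,"dz": 0,"wx": 0,"wy": 0,"wz": 0}
    - {"dx": 0,"dy": 0,"dz": 0,"wx": 0,"wy": 0,"wz": 0}
  gripper: 30
  newtons: 40

```text
clock: 25.05
position: [0.5181, -0.3486, 0.0239]
tcp_rot: [-3.141, -0.001, -1.536]
force: [1.0, -1.5, 0.3]
width: 0.0457
```

move_arm:
  deltas:
    - {"dx": 0,"dy": 0,"dz": -7,"wx": 0,"wy": 0,"wz": 0}
    - {"dx": 0,"dy": 0,"dz": -15,"wx": 0,"wy": 0,"wz": 0}
    - {"dx": 0,"dy": 0,"dz": -25,"wx": 0,"wy": 0,"wz": 0}
    - {"dx": 0,"dy": 0,"dz": -35,"wx": 0,"wy": 0,"wz": 0}
    - {"dx": 0,"dy": 0,"dz": -28,"wx": 0,"wy": 0,"wz": 0}
    - {"dx": 0,"dy": 0,"dz": -10,"wx": 0,"wy": 0,"wz": 0}
    - {"dx": 0,"dy": 0,"dz": 0,"wx": 0,"wy": 0,"wz": 0.078}

```text
clock: 25.75
position: [0.5187, -0.3487, 0.1463]
tcp_rot: [-3.138, -0.002, -1.615]
force: [-0.5, -0.5, -1.9]
width: 0.0457
```

```bash
python3 - <<'E'
from h import *
b=bay(1,-1); go((*b,.143,TR[2]))
E
```

```text
t 25.8 at [ 0.5187 -0.3487  0.1463] yaw -1.615 w 45.7 F [-0.5 -0.5 -1.9]
-> (np.float64(0.5710895024972914), np.float64(0.15063561697432987), 0.143, -0.042) wz -0.002 d [-501.1  -31.3    3.3]
```

move_arm:
  deltas:
    - {"dx": -20,"dy": -2,"dz": 0,"wx": 0,"wy": 0,"wz": 0}
    - {"dx": -40,"dy": -3,"dz": 0,"wx": 0,"wy": 0,"wz": 0}
    - {"dx": -47,"dy": -3,"dz": 0,"wx": 0,"wy": 0,"wz": 0}
    - {"dx": -47,"dy": -3,"dz": 0,"wx": 0,"wy": 0,"wz": 0}
    - {"dx": -47,"dy": -3,"dz": 0,"wx": 0,"wy": 0,"wz": 0}
    - {"dx": -47,"dy": -3,"dz": 0,"wx": 0,"wy": 0,"wz": 0}
    - {"dx": -47,"dy": -3,"dz": 0,"wx": 0,"wy": 0,"wz": 0}
    - {"dx": -47,"dy": -3,"dz": 0,"wx": 0,"wy": 0,"wz": 0}
    - {"dx": -47,"dy": -3,"dz": 0,"wx": 0,"wy": 0,"wz": 0}
    - {"dx": -47,"dy": -2,"dz": 0,"wx": 0,"wy": 0,"wz": 0}
    - {"dx": -40,"dy": -2,"dz": 0,"wx": 0,"wy": 0,"wz": 0}
    - {"dx": -25,"dy": -1,"dz": 0,"wx": 0,"wy": 0,"wz": 0}

```text
clock: 26.95
position: [0.569, 0.155, 0.1429]
tcp_rot: [3.139, 0.001, -1.61]
force: [0.4, 0.1, -0.9]
width: 0.046
```

move_arm:
  deltas:
    - {"dx": 0,"dy": 0,"dz": 0,"wx": 0,"wy": 0,"wz": 0}
    - {"dx": 0,"dy": 0,"dz": 0,"wx": 0,"wy": 0,"wz": 0}

```text
clock: 27.15
position: [0.5694, 0.1519, 0.1429]
tcp_rot: [3.14, -0.001, -1.611]
force: [0.8, -0.1, -2.3]
width: 0.0458
```

```bash
python3 - <<'E'
from h import *
b=bay(1,-1); go((*b,.0265,TR[2]))
E
```

```text
t 27.1 at [0.5694 0.1519 0.1429] yaw -1.611 w 45.8 F [ 0.8 -0.1 -2.3]
-> (np.float64(0.5710895024972914), np.float64(0.15063561697432987), 0.0265, -0.042) wz 0.002 d [  1.2  -1.7 116.4]
```

move_arm:
  deltas:
    - {"dx": 1,"dy": -1,"dz": 20,"wx": 0,"wy": 0,"wz": 0}
    - {"dx": 0,"dy": 0,"dz": 35,"wx": 0,"wy": 0,"wz": 0}
    - {"dx": 0,"dy": 0,"dz": 28,"wx": 0,"wy": 0,"wz": 0}
    - {"dx": 0,"dy": 0,"dz": 15,"wx": 0,"wy": 0,"wz": 0}
    - {"dx": 0,"dy": 0,"dz": 9,"wx": 0,"wy": 0,"wz": 0}
    - {"dx": 0,"dy": 0,"dz": 6,"wx": 0,"wy": 0,"wz": 0}
    - {"dx": 0,"dy": 0,"dz": 4,"wx": 0,"wy": 0,"wz": 0}
    - {"dx": 0,"dy": 0,"dz": 0,"wx": 0,"wy": 0,"wz": 0}

```text
clock: 27.95
position: [0.5717, 0.1497, 0.0269]
tcp_rot: [-3.141, -0.0, -1.614]
force: [-0.5, 0.2, -2.5]
width: 0.0459
```

move_arm:
  deltas:
    - {"dx": 0,"dy": 0,"dz": 0,"wx": 0,"wy": 0,"wz": 0}
    - {"dx": 0,"dy": 0,"dz": 0,"wx": 0,"wy": 0,"wz": 0}
    - {"dx": 0,"dy": 0,"dz": 0,"wx": 0,"wy": 0,"wz": 0}
  gripper: 58

```text
clock: 28.25
position: [0.5721, 0.15, 0.0274]
tcp_rot: [-3.14, 0.0, -1.614]
force: [0.4, 1.0, -0.1]
width: 0.0578
```

move_arm:
  deltas:
    - {"dx": 0,"dy": 0,"dz": -10,"wx": 0,"wy": 0,"wz": 0}
    - {"dx": 0,"dy": 0,"dz": -30,"wx": 0,"wy": 0,"wz": 0}
    - {"dx": 0,"dy": 0,"dz": -40,"wx": 0,"wy": 0,"wz": 0}
    - {"dx": 0,"dy": 0,"dz": -40,"wx": 0,"wy": 0,"wz": 0}
    - {"dx": 0,"dy": 12,"dz": -40,"wx": 0,"wy": 0,"wz": 0}
    - {"dx": 34,"dy": 10,"dz": -32,"wx": 0,"wy": 0,"wz": 0}
    - {"dx": 34,"dy": 10,"dz": -32,"wx": 0,"wy": 0,"wz": 0}
    - {"dx": 34,"dy": 10,"dz": 0,"wx": 0,"wy": 0,"wz": 0}
    - {"dx": 34,"dy": 10,"dz": 0,"wx": 0,"wy": 0,"wz": 0}
    - {"dx": 34,"dy": 10,"dz": 0,"wx": 0,"wy": 0,"wz": 0}
    - {"dx": 34,"dy": 0,"dz": 0,"wx": 0,"wy": 0,"wz": 0}
    - {"dx": 0,"dy": 0,"dz": 0,"wx": 0,"wy": 0,"wz": 0}
  gripper: 58

```text
clock: 29.45
position: [0.5005, -0.0545, 0.2518]
tcp_rot: [-3.14, -0.002, -1.618]
force: [-0.6, -0.7, -0.7]
width: 0.058
```

```bash
python3 - <<'E'
from h import *
moved('board','flux','spool')
c=snap('wrist'); im=topdown(c,.031,.50,.76,-.2,.08,1700); print(c['eye'])
s=topdown(snap('side'),.047,.4,.64,.09,.39,1000)
b=np.zeros((im.shape[0],300,3),np.uint8); b[:240]=s
cv2.imwrite('pics/w5.png',np.hstack([im,b]))
go()
E
```

```text
board shift px (0, 0) score 0.96
flux shift px (0, 0) score 0.84
spool shift px (0, 0) score 0.90
[ 0.56845751 -0.054819    0.41003351]
t 29.6 at [ 0.5009 -0.0509  0.2513] yaw -1.614 w 58.3 F [1.2 0.7 0.2]
```

View pics/w5.png

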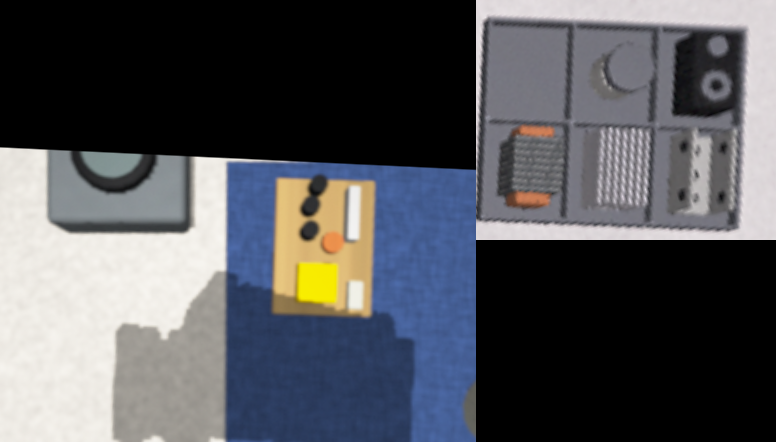

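The tray inset shows the bracket, heat sink, transformer and speaker seated, with the jar in place and the far-left bay free. The board centre is at (324,247), which is (0.6147, −0.1104), and the lens is at (113,155). Now I'll pick the board.

move_arm:
  deltas:
    - {"dx": 18,"dy": -38,"dz": 0,"wx": 0,"wy": 0,"wz": -0.008}
    - {"dx": 18,"dy": -39,"dz": 20,"wx": 0,"wy": 0,"wz": 0}
    - {"dx": 18,"dy": -38,"dz": 25,"wx": 0,"wy": 0,"wz": 0}
    - {"dx": 0,"dy": 0,"dz": 40,"wx": 0,"wy": 0,"wz": 0}
    - {"dx": 0,"dy": 0,"dz": 45,"wx": 0,"wy": 0,"wz": 0}
    - {"dx": 0,"dy": 0,"dz": 40,"wx": 0,"wy": 0,"wz": 0}
    - {"dx": 0,"dy": 0,"dz": 25,"wx": 0,"wy": 0,"wz": 0}
    - {"dx": 0,"dy": 0,"dz": 0,"wx": 0,"wy": 0,"wz": 0}
    - {"dx": 0,"dy": 0,"dz": 0,"wx": 0,"wy": 0,"wz": 0}
  gripper: 88

```text
clock: 30.5
position: [0.6143, -0.1085, 0.0564]
tcp_rot: [-3.141, -0.0, -1.605]
force: [-0.2, 0.5, -0.9]
width: 0.0879
```

```bash
python3 - <<'E'
from h import *
go((.6147,-.1104,.0205,-.035))
E
```

```text
t 30.5 at [ 0.6143 -0.1085  0.0564] yaw -1.605 w 87.9 F [-0.2  0.5 -0.9]
-> (0.6147, -0.1104, 0.0205, -0.035) wz 0.001 d [ 1.9 -0.4 35.9]
```

move_arm:
  deltas:
    - {"dx": 2,"dy": 0,"dz": 15,"wx": 0,"wy": 0,"wz": 0}
    - {"dx": 0,"dy": 0,"dz": 13,"wx": 0,"wy": 0,"wz": 0}
    - {"dx": 0,"dy": 0,"dz": 5,"wx": 0,"wy": 0,"wz": 0}
    - {"dx": 0,"dy": 0,"dz": 3,"wx": 0,"wy": 0,"wz": 0}
    - {"dx": 0,"dy": 0,"dz": 0,"wx": 0,"wy": 0,"wz": 0}

```text
clock: 31.0
position: [0.6135, -0.1115, 0.0193]
tcp_rot: [3.141, 0.0, -1.606]
force: [0.1, -0.4, 0.3]
width: 0.0879
```

move_arm:
  deltas:
    - {"dx": 0,"dy": 0,"dz": 0,"wx": 0,"wy": 0,"wz": 0}
    - {"dx": 0,"dy": 0,"dz": 0,"wx": 0,"wy": 0,"wz": 0}
    - {"dx": 0,"dy": 0,"dz": 0,"wx": 0,"wy": 0,"wz": 0}
    - {"dx": 0,"dy": 0,"dz": 0,"wx": 0,"wy": 0,"wz": 0}
    - {"dx": 0,"dy": 0,"dz": 0,"wx": 0,"wy": 0,"wz": 0}
    - {"dx": 0,"dy": 0,"dz": 0,"wx": 0,"wy": 0,"wz": 0}
    - {"dx": 0,"dy": 0,"dz": 0,"wx": 0,"wy": 0,"wz": 0}
  gripper: 45
  newtons: 30

```text
clock: 31.7
position: [0.6138, -0.1116, 0.0199]
tcp_rot: [-3.141, -0.0, -1.606]
force: [-0.8, 0.2, 1.8]
width: 0.0573
```

move_arm:
  deltas:
    - {"dx": 0,"dy": 0,"dz": -5,"wx": 0,"wy": 0,"wz": 0}
    - {"dx": 0,"dy": 0,"dz": -12,"wx": 0,"wy": 0,"wz": 0}
    - {"dx": 0,"dy": 0,"dz": -20,"wx": 0,"wy": 0,"wz": 0}
    - {"dx": 0,"dy": 0,"dz": -25,"wx": 0,"wy": 0,"wz": 0}
    - {"dx": 0,"dy": 0,"dz": -25,"wx": 0,"wy": 0,"wz": 0}
    - {"dx": 0,"dy": 0,"dz": -20,"wx": 0,"wy": 0,"wz": 0}
    - {"dx": 0,"dy": 0,"dz": -10,"wx": 0,"wy": 0,"wz": 0}
    - {"dx": 0,"dy": 0,"dz": -5,"wx": 0,"wy": 0,"wz": 0}
    - {"dx": 0,"dy": 0,"dz": 0,"wx": 0,"wy": 0,"wz": 0}

```text
clock: 32.6
position: [0.6136, -0.1115, 0.142]
tcp_rot: [-3.141, -0.0, -1.606]
force: [0.0, -0.0, -1.7]
width: 0.0574
```

```bash
python3 - <<'E'
from h import *
go((.665,.008,.144,-.035))
E
```

```text
t 32.6 at [ 0.6136 -0.1115  0.142 ] yaw -1.606 w 57.4 F [ 0.  -0.  -1.7]
-> (0.665, 0.008, 0.144, -0.035) wz -0.000 d [-121.2  -47.2   -2. ]
```

move_arm:
  deltas:
    - {"dx": -10,"dy": -4,"dz": -1,"wx": 0,"wy": 0,"wz": 0}
    - {"dx": -25,"dy": -10,"dz": 0,"wx": 0,"wy": 0,"wz": 0}
    - {"dx": -30,"dy": -12,"dz": 0,"wx": 0,"wy": 0,"wz": 0}
    - {"dx": -30,"dy": -11,"dz": 0,"wx": 0,"wy": 0,"wz": 0}
    - {"dx": -18,"dy": -7,"dz": 0,"wx": 0,"wy": 0,"wz": 0}
    - {"dx": -8,"dy": -3,"dz": 0,"wx": 0,"wy": 0,"wz": 0}
    - {"dx": 0,"dy": 0,"dz": 0,"wx": 0,"wy": 0,"wz": 0}
    - {"dx": 0,"dy": 0,"dz": 0,"wx": 0,"wy": 0,"wz": 0}
    - {"dx": 0,"dy": 0,"dz": 0,"wx": 0,"wy": 0,"wz": 0}

```text
clock: 33.5
position: [0.6646, 0.0064, 0.1427]
tcp_rot: [3.141, -0.0, -1.607]
force: [0.1, -0.6, -1.3]
width: 0.0575
```

```bash
python3 - <<'E'
from h import *
s=snap('scene');d=snap('side')
a=cv2.resize(s['pixels'][150:300,200:350],(400,400),interpolation=3);b=cv2.resize(d['pixels'][110:260,130:280],(400,400),interpolation=3)
cv2.imwrite('pics/v.png',np.hstack([a,b]))
print(proj(s,(.665,.008,.15)),proj(d,(.665,.008,.15)));go()
E
```

```text
(np.float64(278.29314290677013), np.float64(212.51675907157207)) (np.float64(210.82725402188862), np.float64(176.10240056192356))
t 33.6 at [0.6647 0.0065 0.1428] yaw -1.608 w 57.5 F [-0.5 -0.  -0.9]
```

View pics/v.png

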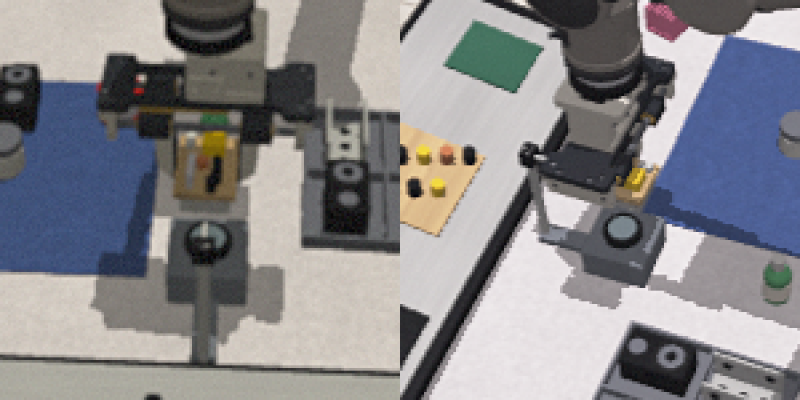

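Both views show the board level over the lens, with its plate at (208,170) in line with the pointer tip. I'll hold for over 2 s.

move_arm:
  deltas:
    - {"dx": 0,"dy": 0,"dz": 0,"wx": 0,"wy": 0,"wz": 0}
    - {"dx": 0,"dy": 0,"dz": 0,"wx": 0,"wy": 0,"wz": 0}
    - {"dx": 0,"dy": 0,"dz": 0,"wx": 0,"wy": 0,"wz": 0}
    - {"dx": 0,"dy": 0,"dz": 0,"wx": 0,"wy": 0,"wz": 0}
    - {"dx": 0,"dy": 0,"dz": 0,"wx": 0,"wy": 0,"wz": 0}
    - {"dx": 0,"dy": 0,"dz": 0,"wx": 0,"wy": 0,"wz": 0}
    - {"dx": 0,"dy": 0,"dz": 0,"wx": 0,"wy": 0,"wz": 0}
    - {"dx": 0,"dy": 0,"dz": 0,"wx": 0,"wy": 0,"wz": 0}
    - {"dx": 0,"dy": 0,"dz": 0,"wx": 0,"wy": 0,"wz": 0}
    - {"dx": 0,"dy": 0,"dz": 0,"wx": 0,"wy": 0,"wz": 0}
    - {"dx": 0,"dy": 0,"dz": 0,"wx": 0,"wy": 0,"wz": 0}
    - {"dx": 0,"dy": 0,"dz": 0,"wx": 0,"wy": 0,"wz": 0}

```text
clock: 34.8
position: [0.6649, 0.0078, 0.1427]
tcp_rot: [-3.142, -0.0, -1.606]
force: [-0.0, 0.6, -0.7]
width: 0.0574
```

move_arm:
  deltas:
    - {"dx": 0,"dy": 0,"dz": 0,"wx": 0,"wy": 0,"wz": 0}
    - {"dx": 0,"dy": 0,"dz": 0,"wx": 0,"wy": 0,"wz": 0}
    - {"dx": 0,"dy": 0,"dz": 0,"wx": 0,"wy": 0,"wz": 0}
    - {"dx": 0,"dy": 0,"dz": 0,"wx": 0,"wy": 0,"wz": 0}
    - {"dx": 0,"dy": 0,"dz": 0,"wx": 0,"wy": 0,"wz": 0}
    - {"dx": 0,"dy": 0,"dz": 0,"wx": 0,"wy": 0,"wz": 0}
    - {"dx": 0,"dy": 0,"dz": 0,"wx": 0,"wy": 0,"wz": 0}
    - {"dx": 0,"dy": 0,"dz": 0,"wx": 0,"wy": 0,"wz": 0}
    - {"dx": 0,"dy": 0,"dz": 0,"wx": 0,"wy": 0,"wz": 0}
    - {"dx": 0,"dy": 0,"dz": 0,"wx": 0,"wy": 0,"wz": 0}
    - {"dx": 0,"dy": 0,"dz": 0,"wx": 0,"wy": 0,"wz": 0}
    - {"dx": 0,"dy": 0,"dz": 0,"wx": 0,"wy": 0,"wz": 0}

```text
clock: 36.0
position: [0.6649, 0.0078, 0.1427]
tcp_rot: [3.142, -0.0, -1.606]
force: [-0.0, 0.3, -1.2]
width: 0.0576
```

```bash
python3 - <<'E'
from h import *
b=bay(1,1); go((*b,.143,TR[2]),(*b,.022,TR[2]))
E
```

```text
t 36.0 at [0.6649 0.0078 0.1427] yaw -1.606 w 57.6 F [-0.   0.3 -1.2]
-> (np.float64(0.5784205467266391), np.float64(0.32508164241058723), 0.143, -0.042) wz 0.007 d [-3.134e+02  9.970e+01 -3.000e-01]
-> (np.float64(0.5784205467266391), np.float64(0.32508164241058723), 0.022, -0.042) wz -0.000 d [  0.  -0. 121.]
```

move_arm:
  deltas:
    - {"dx": 0,"dy": 0,"dz": 0,"wx": 0,"wy": 0,"wz": 0.007}
    - {"dx": -15,"dy": 4,"dz": 0,"wx": 0,"wy": 0,"wz": 0}
    - {"dx": -30,"dy": 10,"dz": 0,"wx": 0,"wy": 0,"wz": 0}
    - {"dx": -40,"dy": 13,"dz": 0,"wx": 0,"wy": 0,"wz": 0}
    - {"dx": -40,"dy": 13,"dz": 0,"wx": 0,"wy": 0,"wz": 0}
    - {"dx": -40,"dy": 13,"dz": 0,"wx": 0,"wy": 0,"wz": 0}
    - {"dx": -40,"dy": 13,"dz": 0,"wx": 0,"wy": 0,"wz": 0}
    - {"dx": -40,"dy": 13,"dz": 0,"wx": 0,"wy": 0,"wz": 0}
    - {"dx": -35,"dy": 11,"dz": 0,"wx": 0,"wy": 0,"wz": 0}
    - {"dx": -22,"dy": 7,"dz": 0,"wx": 0,"wy": 0,"wz": 0}
    - {"dx": -11,"dy": 3,"dz": 0,"wx": 0,"wy": 0,"wz": 0}
    - {"dx": 0,"dy": 0,"dz": 0,"wx": 0,"wy": 0,"wz": 0}

```text
clock: 37.2
position: [0.5772, 0.3265, 0.1426]
tcp_rot: [3.141, 0.0, -1.61]
force: [0.0, -0.8, -2.5]
width: 0.0574
```

move_arm:
  deltas:
    - {"dx": 0,"dy": 0,"dz": 15,"wx": 0,"wy": 0,"wz": 0}
    - {"dx": 0,"dy": 0,"dz": 25,"wx": 0,"wy": 0,"wz": 0}
    - {"dx": 0,"dy": 0,"dz": 25,"wx": 0,"wy": 0,"wz": 0}
    - {"dx": 0,"dy": 0,"dz": 15,"wx": 0,"wy": 0,"wz": 0}
    - {"dx": 0,"dy": 0,"dz": 5,"wx": 0,"wy": 0,"wz": 0}
    - {"dx": 0,"dy": 0,"dz": 0,"wx": 0,"wy": 0,"wz": 0}
    - {"dx": 0,"dy": 0,"dz": 0,"wx": 0,"wy": 0,"wz": 0}

```text
clock: 37.9
position: [0.5791, 0.3247, 0.0589]
tcp_rot: [-3.14, 0.001, -1.613]
force: [0.1, 1.0, -1.0]
width: 0.0574
```

```bash
python3 - <<'E'
from h import *
b=bay(1,1); go((*b,.022,TR[2]))
c=snap('wrist'); cv2.imwrite('pics/p.png',c['pixels'])
E
```

```text
t 37.9 at [0.5791 0.3247 0.0589] yaw -1.613 w 57.4 F [ 0.1  1.  -1. ]
-> (np.float64(0.5784205467266391), np.float64(0.32508164241058723), 0.022, -0.042) wz -0.001 d [-0.4  0.7 36.9]
```

View pics/p.png

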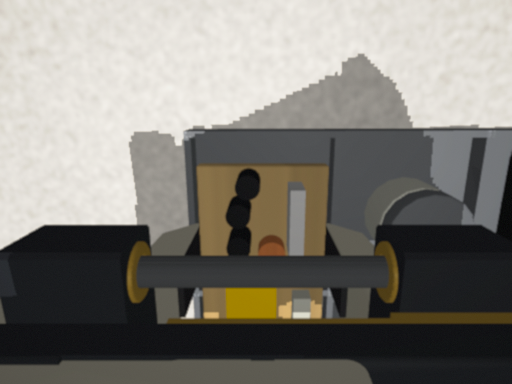

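The board sits centred over the free far-left bay (plate cols 198–328 within bay walls 193–331), and the jar at (425,215) is clear of the finger. I'll lower it slowly.

move_arm:
  deltas:
    - {"dx": 0,"dy": 0,"dz": 10,"wx": 0,"wy": 0,"wz": 0}
    - {"dx": 0,"dy": 0,"dz": 10,"wx": 0,"wy": 0,"wz": 0}
    - {"dx": 0,"dy": 0,"dz": 6,"wx": 0,"wy": 0,"wz": 0}
    - {"dx": 0,"dy": 0,"dz": 3,"wx": 0,"wy": 0,"wz": 0}
    - {"dx": 0,"dy": 0,"dz": 2,"wx": 0,"wy": 0,"wz": 0}
    - {"dx": 0,"dy": 0,"dz": 2,"wx": 0,"wy": 0,"wz": 0}
    - {"dx": 0,"dy": 0,"dz": 1,"wx": 0,"wy": 0,"wz": 0}
    - {"dx": 0,"dy": 0,"dz": 1,"wx": 0,"wy": 0,"wz": 0}
    - {"dx": 0,"dy": 0,"dz": 0,"wx": 0,"wy": 0,"wz": 0}
    - {"dx": 0,"dy": 0,"dz": 0,"wx": 0,"wy": 0,"wz": 0}

```text
clock: 38.95
position: [0.5783, 0.3247, 0.0228]
tcp_rot: [-3.141, 0.0, -1.613]
force: [-0.2, -0.0, -1.4]
width: 0.0574
```

```bash
python3 - <<'E'
from h import *
go()
E
```

```text
t 39.0 at [0.5783 0.3247 0.0228] yaw -1.613 w 57.4 F [-0.2 -0.  -1.4]
```

Still hanging about 1–2 mm above the floor. I'll go 1 mm lower, release with a small opening and lift.

move_arm:
  deltas:
    - {"dx": 0,"dy": 0,"dz": 0.5,"wx": 0,"wy": 0,"wz": 0}
    - {"dx": 0,"dy": 0,"dz": 0.5,"wx": 0,"wy": 0,"wz": 0}
    - {"dx": 0,"dy": 0,"dz": 0,"wx": 0,"wy": 0,"wz": 0}

```text
clock: 39.25
position: [0.5781, 0.3247, 0.0216]
tcp_rot: [3.141, -0.0, -1.613]
force: [-0.2, 0.7, -0.6]
width: 0.0576
```

move_arm:
  deltas:
    - {"dx": 0,"dy": 0,"dz": 0,"wx": 0,"wy": 0,"wz": 0}
    - {"dx": 0,"dy": 0,"dz": 0,"wx": 0,"wy": 0,"wz": 0}
    - {"dx": 0,"dy": 0,"dz": 0,"wx": 0,"wy": 0,"wz": 0}
    - {"dx": 0,"dy": 0,"dz": 0,"wx": 0,"wy": 0,"wz": 0}
  gripper: 68

```text
clock: 39.65
position: [0.5782, 0.3247, 0.0218]
tcp_rot: [-3.141, 0.0, -1.613]
force: [-0.6, 0.1, -0.7]
width: 0.0681
```

move_arm:
  deltas:
    - {"dx": 0,"dy": 0,"dz": -5,"wx": 0,"wy": 0,"wz": 0}
    - {"dx": 0,"dy": 0,"dz": -10,"wx": 0,"wy": 0,"wz": 0}
    - {"dx": 0,"dy": 0,"dz": -25,"wx": 0,"wy": 0,"wz": 0}
    - {"dx": 0,"dy": 0,"dz": -40,"wx": 0,"wy": 0,"wz": 0}
    - {"dx": 0,"dy": 0,"dz": -45,"wx": 0,"wy": 0,"wz": 0}
    - {"dx": 0,"dy": 15,"dz": -45,"wx": 0,"wy": 0,"wz": 0}
    - {"dx": 20,"dy": 20,"dz": -40,"wx": 0,"wy": 0,"wz": 0}
    - {"dx": 35,"dy": 20,"dz": -20,"wx": 0,"wy": 0,"wz": 0}
    - {"dx": 30,"dy": 20,"dz": 0,"wx": 0,"wy": 0,"wz": 0}
    - {"dx": 0,"dy": 0,"dz": 0,"wx": 0,"wy": 0,"wz": 0}
    - {"dx": 0,"dy": 0,"dz": 0,"wx": 0,"wy": 0,"wz": 0}

```text
clock: 40.75
position: [0.4998, 0.2427, 0.2531]
tcp_rot: [-3.14, 0.001, -1.614]
force: [0.6, -0.1, 0.4]
width: 0.0682
```

```bash
python3 - <<'E'
from h import *
go(); moved('flux','spool')
im=topdown(snap('wrist'),.03,.39,.68,.06,.42,1150)
s=snap('scene')['pixels'][140:280,110:430]; s=cv2.resize(s,(im.shape[1],int(140*im.shape[1]/320)),interpolation=3)
cv2.imwrite('pics/f.png',np.vstack([im,s]));print(im.shape)
E
```

```text
t 40.8 at [0.4998 0.2427 0.2531] yaw -1.614 w 68.2 F [ 0.6 -0.1  0.4]
flux shift px (0, 0) score 1.00
spool shift px (0, 0) score 0.99
(333, 414, 3)
```

View pics/f.png

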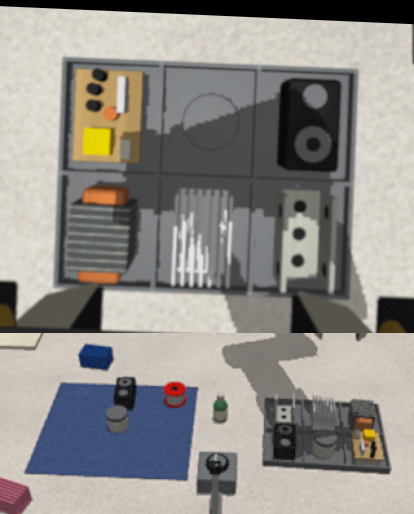

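The final view shows all six bays filled flat: board, jar, speaker, transformer, heat sink and bracket. The surplus speaker and jar are still on the mat, and the spool and bottle haven't moved. Handing in.

```bash
python3 -c "
from cell import arm
print(arm.job_done())"
```

```text
the job is handed in; nothing more can be done
None
```

The kit is made up and the job is handed in at about 41 s on the robot clock; the interface gives no verdict. The tray already held a jar, so I added a bracket, a heat sink, a transformer, a speaker and the power board. The spare speaker and jar stayed on the mat.

- **Inspection hold:** I held the board level over the lens for about 2.4 s. The plate was about 150 mm up by the TCP reading and the measured grip height, and both camera views put it in line with the pointer.
- **Setting down:** I lowered the board slowly and let go about 1 mm or less above the tray floor. The wrist force stayed under 3 N in every reading while I carried and lowered it.
- **Last checks:** The final wrist and scene pictures show one part in each of the six bays, all lying flat, with the gripper clear. The spool and bottle show no shift from their starting positions.
- **Mismatches:** The first move was refused for missing keys, so it cost nothing on the arm. The transformer was released about 3 mm high because the position reading was noisy, but it seated flat.

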